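# Draw the bottom sanding block from the chute into the kit box

### The job

Lift the lid of the plywood box until it stands about upright by itself, pull the bottom sanding block out of the metal chute so that the three above it stay in the chute and just sink down, and lay that block flat on the floor of the box. Then shut the lid fully down. Leave everything else where it is.

Things in the scene. Friction and masses are not known exactly. Their poses are not given: they have to be found in the camera images.
- chute: Fixed bare-aluminium gravity chute. Origin: on the table under the middle of the stack; its exit faces its own -x, z is up. Side walls, back wall and two front lips (outer face at x = -0.048, from z = 0.060 up, open between and below them) enclose a shaft 90 mm (x) by 50 mm (y), outside 59 mm wide, up to z = 0.147.
- chute_exit (a point): Point on the chute's rail at its exit (chute x -0.048, z 0.030). The floor is a rail 32 mm wide, top at z = 0.030, that runs out of the exit to chute x = -0.130 and carries a drawn block. Beside the rail the fingers have room down to the base plate (5 mm thick, 84 mm wide, chute x -0.14 to 0.09). Axes: the chute's.
- chute_rail (a point): Point on the rail, chute x = -0.103, z 0.030: a block drawn until its centre is over this point is clear of the stack, rests on the rail by itself when let go, and can be regrasped from above at its middle. Axes: the chute's.
- block_1_mid (a point): Centre of the BOTTOM sanding block, to be taken: 84 long, 44 wide, 24 mm high, 0.06 to 0.13 kg; long axis (its own y) along the chute's x. It starts 30 to 36 mm ahead of the stack, so its front end juts 24 to 30 mm past the front lips. The stack bars a vertical gripper there: take its long sides near the front end with the tool leaning back (towards chute -x) 30 to 45 degrees.
- block_2_mid (a point): Centre of the second block from below (same size), inside the shaft, resting on the first; it must stay in the shaft and sink to the rail (chute z 0.042)
- block_3_mid (a point): Centre of the third block, resting on the second; must stay in the shaft
- block_4_mid (a point): Centre of the top block; must stay in the shaft
- kit_box: Fixed open plywood box, 150 (x) by 130 (y) by 55 mm high, walls and floor 6 mm (inside 138 by 118 mm). Origin: on the table under its middle; x points to the hinge side, z up.
- box_floor (a point): Middle of the inner floor of the box, 6 mm above the table
- lid (a joint): Angle of the box's lid in rad: 0 shut, grows as it opens up and back, 1.85 at most. Stiff hinge: it stays where it is left; about 2 N at the tab moves it.
- lid_hinge (a point): Middle of the hinge line (box x = 0.077, z = 0.0555), which runs along the box's y; the axes are the box's
- lid_tab (a point): On the wooden pull tab on the lid's edge opposite the hinge: 22 mm wide (box y), 10 mm thick, sticking out 36 mm from that edge. This point is 24 mm from the edge, 178 mm from the hinge line and, with the lid shut, 60 mm above the table. Its axes turn with the lid (the box's when shut). The lid is an 8 mm plywood board, 153 by 132 mm.
- marker: pen, 17 x 135 x 16 mm, lying between chute and box; loose, lies or stands by; not part of the job
- bottle: paint bottle, 37 mm across, 96 mm high, standing behind; loose, lies or stands by; not part of the job
- screwdriver: screwdriver, 170 mm long, 26 mm high; loose, lies or stands by; not part of the job

How it is judged (in metres and radians):
On the way, in this order (a step that is already met when the one before it is completed fails the run):
1. the lid stands open (beyond 1.2 rad, about 70 degrees) (value of joint lid above 1.2 rad), for 0.2 s.
2. the bottom block lies in the box and is let go, the lid still open (x of block_1_mid in the frame of kit_box between -0.062 and 0.062 m and y of block_1_mid in the frame of kit_box between -0.052 and 0.052 m and z of block_1_mid in the frame of kit_box below 0.026 m and value of joint lid above 1 rad and contact force between block_1 and the fingers below 0.1 N), for 0.2 s.
At the end, for the whole second after the job is handed in: The block lies in the box, level within 0.15 rad, its centre under 26 mm above the table; lid below 0.04 rad. The other three are in the chute one place lower: centres within 15 mm (along) and 12 mm (across) of its middle, within 10 mm of heights 42, 66 and 91 mm. No bystander moved over 30 mm (x of block_1_mid in the frame of kit_box between -0.062 and 0.062 m and y of block_1_mid in the frame of kit_box between -0.052 and 0.052 m and z of block_1_mid in the frame of kit_box below 0.026 m and x of block_2_mid in the frame of chute between -0.015 and 0.015 m and y of block_2_mid in the frame of chute between -0.012 and 0.012 m and z of block_2_mid in the frame of chute between 0.032 and 0.052 m and x of block_3_mid in the frame of chute between -0.015 and 0.015 m and y of block_3_mid in the frame of chute between -0.012 and 0.012 m and z of block_3_mid in the frame of chute between 0.0563 and 0.0763 m and x of block_4_mid in the frame of chute between -0.015 and 0.015 m and y of block_4_mid in the frame of chute between -0.012 and 0.012 m and z of block_4_mid in the frame of chute between 0.0806 and 0.1006 m and value of joint lid below 0.04 rad and angle between block_1_mid's own z axis and vertical below 0.15 rad and linear speed of block_1 below 0.02 m/s); the robot touches nothing.
It fails at once if one of the upper blocks is dragged out of the chute (30 mm forward) or lifted more than 35 mm (x of any of block_2_mid, block_3_mid, block_4_mid in the frame of chute below -0.03 m or z of block_2_mid in the frame of chute above 0.1013 m or z of block_3_mid in the frame of chute above 0.1256 m or z of block_4_mid in the frame of chute above 0.1499 m).
It fails at once if a bystander is moved more than 30 mm (distance of any of marker, bottle, screwdriver from where it was at the start of the episode above 0.03 m).
It also fails if it takes over 72 s, if anything falls off the work surface, if the arm or the gripper's body presses on something with over 40 N, if the wrist force passes 120 N, or if a joint passes its speed limit or range.

### The arm

A 6-joint arm with a two-finger parallel gripper is mounted at the origin on a cart in front of the work surface, level with it; the furniture and walls round the work are solid. World frame = base frame: x ahead of the robot, y to its left, z up, the work surface at z = 0. Lengths are in mm, angles in rad, forces in N, time in s.
With the tool pointing down it reaches from about 275 to 1000 mm from the base axis. Payload 8.4 kg.
Tool frame: the origin (TCP) lies on the centre line of the jaws, within the pads' length; the fingertips stand 19 mm ahead of it and the grasp point (between the pads) is the TCP; x points along the fingers, y is the direction in which the jaws open and shut, and the axes are right-handed (so a half turn about x gives the same grasp; the last joint's range is limited). The gripper opens to 85 mm and grips with 20 to 120 N. Pads are 22 mm wide; open, the fingers measure 114 mm over their backs; the gripper's body (76 mm by 85 mm) begins 54 mm behind the grasp point. The pads swing forward as they close: fully open they stand 13 mm farther back than shut.
Start: joints at [1.164, 0.353, 1.633, -0, 1.155, -0.002], TCP at [246.146, 574.491, 250.281] pointing down, gripper open.
Joint ranges: [-2.63, 2.63], [-0.92, 2.1], [0.06, 2.66], [-1.3, 4.44], [0, 2.69], [-3.02, 3.02]. Speed limits (rad/s): [2.22, 2.22, 2.79, 3.14, 3.14, 3.14].

### API

Orientations are given as a rotation vector (axis times angle).
In Python, from workcell import env, camera, camera_params gives the robot as it stands.
- The arm moves only by the tool step_arm, never from a script. Its argument "plan" is a list of rows, each a list of 3 entries, a list of its own where there are three numbers: the shift along the tool's x, y, z in m, then the turn, a rotation vector about the tool's x, y, z in rad, then the opening, from 0 (shut) to 1 (fully open). A call has 1 to 12 rows; each row is the pose to reach, as a shift and turn from the pose measured when the call began, along the tool's axes at that moment; what a row does not reach only later rows make up. A row lasts 1/10 s, in which the tool goes at most 50 mm and 8.59 degrees, less where a joint would pass 70% of its speed; a pose out of reach is approached as far as the arm can. A call with a gripper value outside its range is refused whole. The fingers move at their own pace and stop on an object; "newtons" is the grip in N (left out, the last holds). Time passes only in rows, so rows that repeat a pose let the fingers close. It gives the time, the measured TCP pose, the force and the opening at its end, in the units of the state.
- env.get_state(): the state, without advancing time (a new reading comes with each control period).
- camera(name): name is "scene" or "top" or "wrist"; returns the picture (400x640x3 uint8, blue, green, red); there is no depth.
- camera_params(name): a dict with "fx", "fy", "cx", "cy" (pixels), "xyz" and "orientation" of the camera in the world. Camera axes: x right, y up, looking along -z (the intrinsics and any distortion apply to the point x, -y, -z); pixel columns grow to the right and rows downward; lengths in mm; the calibration is good to about 2 mm. A picture is of the moment at which its call begins: read the wrist's pose just before it. camera_params takes no time and is no camera call; for the wrist camera it gives the pose at the moment of the call.
- env.finish_job(): hands the job in, once; it reports no verdict.
The state is a dict: "time_s": time; "qpos": joint angles; "qd": joint speeds; "joint_torque": joint torques, N m; "tcp_pos": TCP position; "eef_rot": TCP orientation; "force": force on the tool from outside, world axes, zero at the start; "wrist_torque": the same for the moment, N m; "grip_width": opening from 0.0 (shut) to 1.0 (fully open).
Only numpy, scipy, OpenCV 4.12 (cv2) and the standard library are available. Lean on these libraries where they do the work, as an engineer would, in place of code of your own. Each camera call takes 0.05 s, during which the arm holds its last target.

## Working session

There is one attempt and no reset: what is moved stays moved. The work goes in short steps, Python scripts to look and compute and a tool call to move; the robot and the scene stay as the last step left them, time stands still between calls to the robot, and variables do not carry over. Pictures are saved under pics/ and viewed, and the job is handed in when it is done.

Besides the shell and the picture viewer there is one more tool, called as name([rows], argument=value, ...), one row to a line, values as JSON. step_arm: Moves the arm, as the interface text tells. Its arguments: {"type":"object","properties":{"plan":{"type":"array","items":{"type":"array"}},"newtons":{"type":"number"}},"required":["plan"]}

```bash
ls; mkdir -p pics
python3 - <<'E'
from workcell import env, camera, camera_params
import cv2
print(env.get_state())
for n in ("scene","top","wrist"):
    print(n,camera_params(n)); cv2.imwrite(f"pics/{n}0.png",camera(n))
E
```

```text
pics
{'time_s': 0.0, 'qpos': array([ 1.16358817e+00,  3.53629546e-01,  1.63413304e+00,  2.41131935e-05,
        1.15518029e+00, -2.39955388e-03]), 'qd': array([ 1.72662211e-05, -9.68313073e-04,  5.52697863e-04,  7.22923484e-05,
        9.83071554e-04,  1.66167148e-04]), 'joint_torque': array([ 5.55057159e-05, -6.05258560e+01, -3.42053962e+01, -2.08404740e-04,
        9.77464282e-03, -2.08419556e-05]), 'tcp_pos': array([245.96992715, 574.08325349, 249.57374231]), 'eef_rot': array([ 0.31652271,  1.54766699, -0.31860396]), 'force': array([ 0.43971148, -0.14641507,  0.27981638]), 'wrist_torque': array([-0.01500424,  0.04572117,  0.00647812]), 'grip_width': 1.0043616459460412}
scene {'fx': 383.61426312637695, 'fy': 383.61426312637695, 'cx': 318.403930160292, 'cy': 202.04779762500078, 'xyz': array([ 148.08231343, -132.674577  ,  749.3607732 ]), 'orientation': array([ 0.63060994, -0.2671306 , -0.74331877])}
top {'fx': 391.40383049079037, 'fy': 391.40383049079037, 'cx': 313.75754240977665, 'cy': 197.07554652901757, 'xyz': array([354.50149814, 251.55390731, 959.83940717]), 'orientation': array([ 0.1613468 , -0.17687928, -1.6996723 ])}
wrist {'fx': 348.48733887001197, 'fy': 348.48733887001197, 'cx': 320.2800286221789, 'cy': 198.9250397155529, 'xyz': array([171.12535034, 606.86466695, 374.44668719]), 'orientation': array([-0.28937976, -0.19045215,  1.15459604])}
```

View pics/scene0.png

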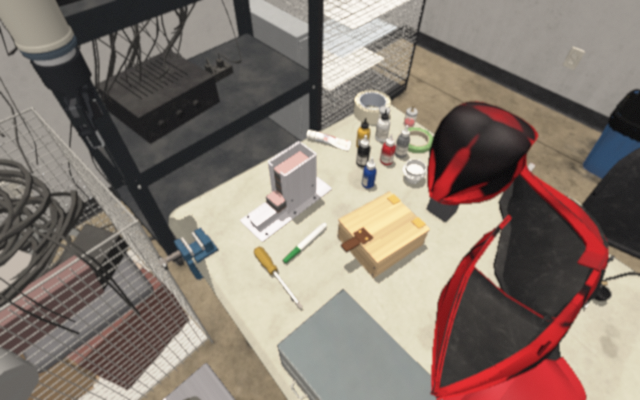

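View pics/top0.png

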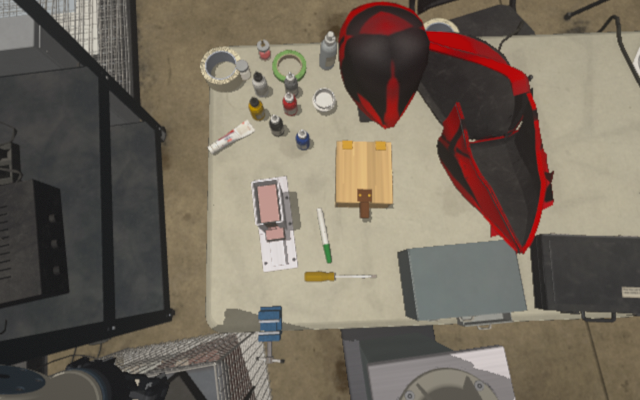

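View pics/wrist0.png

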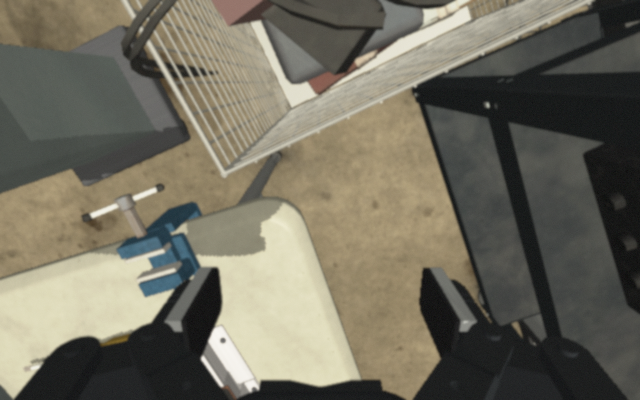

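```bash
cat > h.py <<'E'
import numpy as np, cv2
from scipy.spatial.transform import Rotation as R
from workcell import env, camera, camera_params
def proj(n,P,c=None):
    c=c or camera_params(n); P=np.atleast_2d(P)
    q=R.from_rotvec(c['orientation']).inv().apply(P-c['xyz'])
    return np.c_[c['cx']+c['fx']*q[:,0]/-q[:,2], c['cy']+c['fy']*(-q[:,1])/-q[:,2]]
def ray(n,u,v,c=None):
    c=c or camera_params(n)
    d=np.array([(u-c['cx'])/c['fx'],-(v-c['cy'])/c['fy'],-1.])
    return c['xyz'],R.from_rotvec(c['orientation']).apply(d)
def back(n,u,v,z,c=None):
    o,d=ray(n,u,v,c); return o+d*(z-o[2])/d[2]
def crop(img,x0,y0,w,h,s,name):
    cv2.imwrite(name,cv2.resize(img[y0:y0+h,x0:x0+w],None,fx=s,fy=s,interpolation=cv2.INTER_CUBIC))
E
python3 - <<'E'
from h import *
t=cv2.imread('pics/top0.png'); s=cv2.imread('pics/scene0.png')
crop(t,235,125,180,160,4.4,'pics/tc.png')
crop(s,230,120,210,170,3.8,'pics/sc.png')
print(proj('top',[[246,574,250],[0,0,0]]))
for u,v in [(262,270),(297,263),(340,205),(392,206)]: print(back('top',u,v,5 if u<300 else 60))
E
```

```text
[[135.92580286 372.19009632]
 [449.34469575 426.99475396]]
[397.65838577 375.53721376   5.        ]
[402.74959313 290.17825718   5.        ]
[519.28920655 171.3173856   60.        ]
[500.41820643  51.27444279  60.        ]
```

View pics/tc.png

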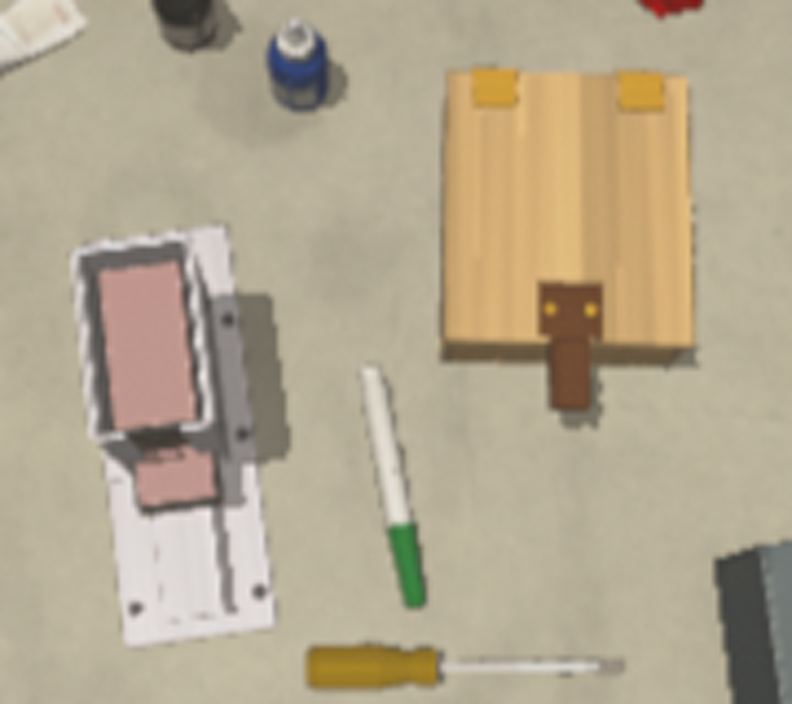

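View pics/sc.png

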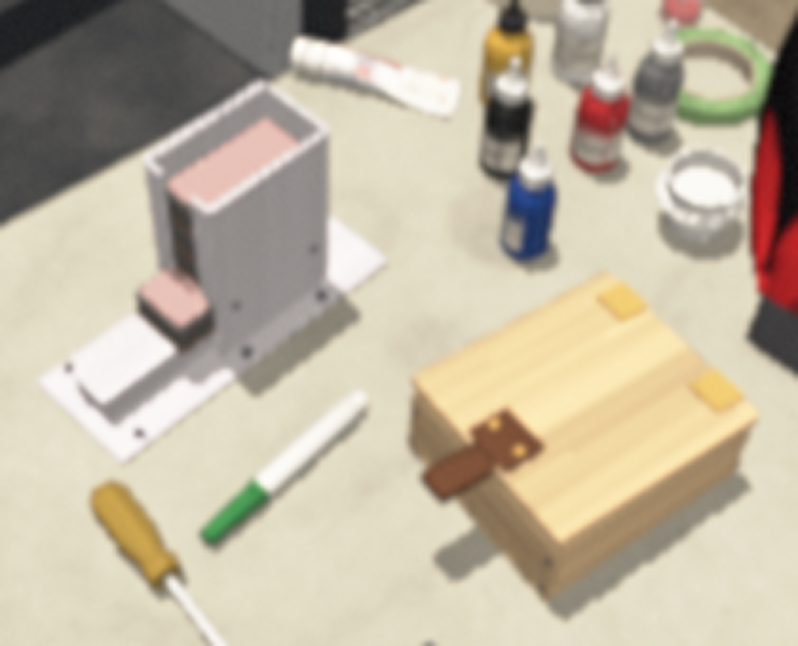

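```bash
cat > fit.py <<'E'
from h import *
from scipy.optimize import least_squares
T=lambda a:(235+np.array(a)[:,0]/4.4,125+np.array(a)[:,1]/4.4)
def fit(loc,tp,sc,x0):
    ct,cs=camera_params('top'),camera_params('scene')
    tpp=np.c_[T(tp[1])]; scp=np.array(sc[1])/3.8+[230,120]
    def W(p,l):
        l=np.array(l,float);c,s=np.cos(p[2]),np.sin(p[2])
        return np.c_[p[0]+c*l[:,0]-s*l[:,1],p[1]+s*l[:,0]+c*l[:,1],l[:,2]]
    def f(p): return np.r_[(proj('top',W(p,tp[0]),ct)-tpp).ravel(),(proj('scene',W(p,sc[0]),cs)-scp).ravel()]
    r=least_squares(f,x0,loss='soft_l1'); print(loc,r.x.round(3)); print(r.fun.reshape(-1,2).round(1)); return r.x
fit('chute',([[-140,42,5],[-140,-42,5],[90,-42,5],[-48,29.5,147],[-48,-29.5,147]],[[125,646],[273,625],[228,226],[93,440],[210,425]]),
 ([[-140,42,5],[-140,-42,5],[90,-42,5],[-48,29.5,147],[-48,-29.5,147]],[[40,380],[127,460],[385,260],[147,158],[207,210]]),[500,320,0])
fit('box',([[77,66,64],[77,-66,64],[-76,-66,64],[-76,66,64],[-113,11,65],[-113,-11,65]],[[445,72],[688,75],[692,345],[443,342],[550,408],[590,409]]),
 ([[-76,66,64],[77,66,64],[77,-66,64],[-76,-66,64],],[[413,380],[607,275],[757,410],[555,545]]),[600,100,0])
E
python3 fit.py
```

```text
chute [ 5.32770e+02  3.31188e+02 -2.00000e-03]
[[-0.3  0.1]
 [ 0.8  0.1]
 [-0.3 -0.8]
 [-0.7  0.2]
 [ 0.7 -0.1]
 [-0.4 -0.2]
 [-0.9  0.3]
 [ 1.5 -0.3]
 [-1.  -0.3]
 [ 1.1  0.5]]
box [ 5.90319e+02  1.04495e+02 -1.55000e-01]
[[-0.2 -0.8]
 [-0.7 -0.5]
 [-0.2  0.3]
 [-0.3 -0. ]
 [-0.9  1. ]
 [-0.4  1. ]
 [-0.5  1. ]
 [ 0.4 -2.1]
 [ 2.1  0.5]
 [ 1.8  1.2]]
```

```bash
cat >> h.py <<'E'
CH=np.array([532.8,331.2,-0.002]); BX=np.array([590.3,104.5,-0.155])
def w(f,p):
    c,s=np.cos(f[2]),np.sin(f[2]); return np.array([f[0]+c*p[0]-s*p[1],f[1]+s*p[0]+c*p[1],p[2]])
def ori(yaw,lean,flip=False):
    "tool x down, leaning: body back toward frame -x by lean rad; jaws along frame y"
    x=np.array([np.sin(lean),0,-np.cos(lean)]); y=np.array([0,1.,0])*(-1 if flip else 1)
    M=np.c_[x,y,np.cross(x,y)]; return R.from_euler('z',yaw)*R.from_matrix(M)
def rel(pos,rot,st=None):
    st=st or env.get_state(); r0=R.from_rotvec(st['eef_rot'])
    return (r0.inv().apply(np.array(pos)-st['tcp_pos'])/1000).round(4), (r0.inv()*rot).as_rotvec().round(3)
E
python3 - <<'E'
from h import *
s=env.get_state(); print(R.from_rotvec(s['eef_rot']).as_matrix().round(3))
for fl in (0,1):
  print(rel(w(BX,[-103,0,150]),ori(BX[2],0,fl)))
for a,b in [((362,370),(415,605))]:
  for p in (a,b): print('marker',back('top',235+p[0]/4.4,125+p[1]/4.4,8))
for p in [(310,668),(622,665)]: print('scr',back('top',235+p[0]/4.4,125+p[1]/4.4,13))
# red thing
for z in (0,50,100,200): print(z, back('top',378,123,z).round(), back('scene',440,207,z).round())
print(w(BX,[-101,0,60]),w(BX,[77,0,55]))
E
```

```text
[[-0.     0.394  0.919]
 [-0.001  0.919 -0.394]
 [-1.    -0.001 -0.   ]]
(array([ 0.1001, -0.3215,  0.4017]), array([-0.25 , -0.   ,  0.001]))
(array([ 0.1001, -0.3215,  0.4017]), array([2.892e+00, 2.000e-03, 0.000e+00]))
marker [526.26226411 223.83250072   8.        ]
marker [393.27946998 213.01829949   8.        ]
scr [367.55426164 274.06914172  13.        ]
scr [346.42530152 107.35297886  13.        ]
0 [733.  35.   0.] [772.  65.  -0.]
50 [713.  46.  50.] [731.  52.  50.]
100 [693.  58. 100.] [689.  38. 100.]
200 [654.  80. 200.] [606.  12. 200.]
[490.51083539 120.09239003  60.        ] [666.37688787  92.61273235  55.        ]
```

Run:
```python
from h import *
print(proj('scene',[[246,574,250],[246,574,400],[0,0,0],[0,0,200]]),proj('top',[[246,574,250],[246,574,400]]))
t=cv2.imread('pics/top0.png'); s=cv2.imread('pics/scene0.png')
crop(t,0,200,200,200,3,'pics/a.png')
crop(t,330,0,230,260,2.3,'pics/b.png')
```

```text
[[ 96.9823786  128.55355035]
 [ 56.17698886  57.80519664]
 [182.92694213 512.55740824]
 [134.39234075 515.36464054]] [[135.92580286 372.19009632]
 [ 84.95874482 398.03121531]]
```

View pics/a.png

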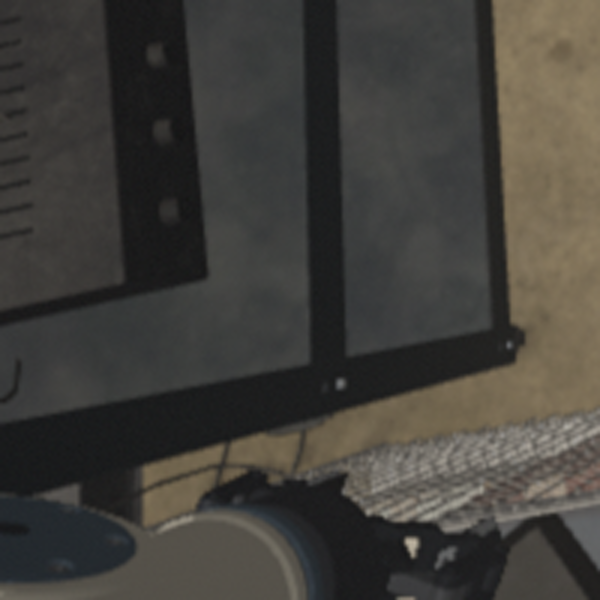

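View pics/b.png

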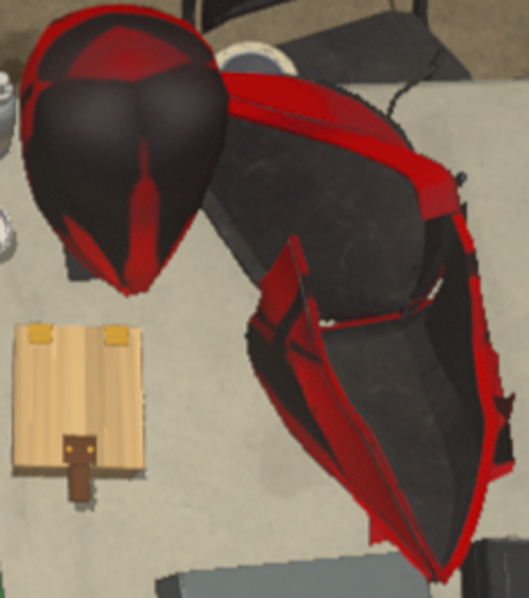

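Run:
```python
from h import *
s=cv2.imread('pics/scene0.png')
crop(s,390,80,230,180,3.4,'pics/c.png')
```

```text
(no output)
```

View pics/c.png

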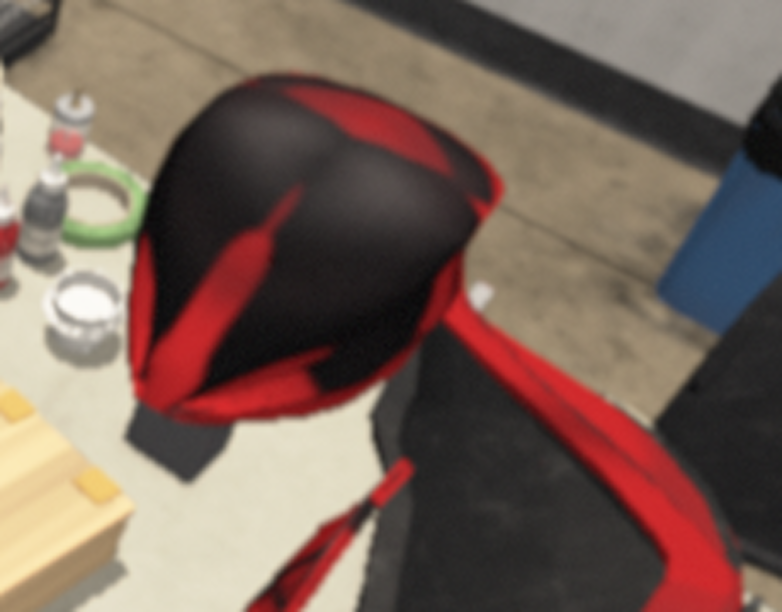

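```bash
cat >> h.py <<'E'
def tri(obs):
    A=np.zeros((3,3));b=np.zeros(3)
    for n,u,v,*c in obs:
        o,d=ray(n,u,v,*c);d=d/np.linalg.norm(d);M=np.eye(3)-np.outer(d,d);A+=M;b+=M@o
    p=np.linalg.solve(A,b); return p.round(1),[(proj(o[0],p,*o[3:])[0]-o[1:3]).round(1) for o in obs]
E
python3 - <<'E'
from h import *
print(tri([('scene',437,200.6),('top',388.7,127)]))
print(tri([('scene',390+275/3.4,80+240/3.4),('top',330+143/2.3,190/2.3)]))
E
```

```text
(array([666.9,  43.2, 136.7]), [array([-0.5,  0.2]), array([ 0.3, -0.4])])
(array([725. ,  41.8, 237.8]), [array([-2.9,  0.9]), array([ 1.6, -2.3])])
```

step_arm([
  [[0.03,-0.0,0.1],[-0.1,0,0],0.6],
  [[0.05,-0.08,0.2],[-0.2,0,0],0.6],
  [[0.05,-0.16,0.3],[-0.25,0,0],0.6],
  [[0.05,-0.24,0.4],[-0.25,0,0],0.6],
  [[0.05,-0.32,0.4],[-0.25,0,0],0.6],
  [[0.05,-0.32,0.4],[-0.25,0,0],0.6],
  [[0.05,-0.32,0.4],[-0.25,0,0],0.6],
  [[0.05,-0.32,0.4],[-0.25,0,0],0.6],
  [[0.05,-0.32,0.4],[-0.25,0,0],0.6],
  [[0.05,-0.32,0.4],[-0.25,0,0],0.6],
  [[0.05,-0.32,0.4],[-0.25,0,0],0.6],
  [[0.05,-0.32,0.4],[-0.25,0,0],0.6],
])

```text
time_s: 1.35
tcp_pos: [488.4, 119.2, 199.8]
eef_rot: [0.123, 1.568, -0.126]
force: [0.2, 0.4, 0.1]
grip_width: 0.604
```

Run:
```python
from h import *
print(rel(w(BX,[-105,0,62]),ori(BX[2],0)))
c=camera_params('wrist'); im=camera('wrist'); cv2.imwrite('pics/w1.png',im)
for p in [[-101,0,60],[-113,11,65],[-113,-11,65],[-76,66,64],[-76,-66,64]]: print(p,proj('wrist',w(BX,p),c))
for p in [[-140,42,5],[-140,-42,5],[-48,29.5,147],[-48,-29.5,147]]: print(p,proj('wrist',w(CH,p),c))
```

```text
(array([ 0.1378,  0.0015, -0.0021]), array([-0.003, -0.   ,  0.002]))
[-101, 0, 60] [[321.65930375 191.38404076]]
[-113, 11, 65] [[335.89571606 178.44591878]]
[-113, -11, 65] [[307.37756906 178.54865413]]
[-76, 66, 64] [[403.45252145 222.10403628]]
[-76, -66, 64] [[240.14445224 222.6479487 ]]
[-140, 42, 5] [[608.29106127  12.26243862]]
[-140, -42, 5] [[504.22196297  29.95834265]]
[-48, 29.5, 147] [[778.62880456 161.66305603]]
[-48, -29.5, 147] [[660.62406645 178.80130545]]
```

View pics/w1.png

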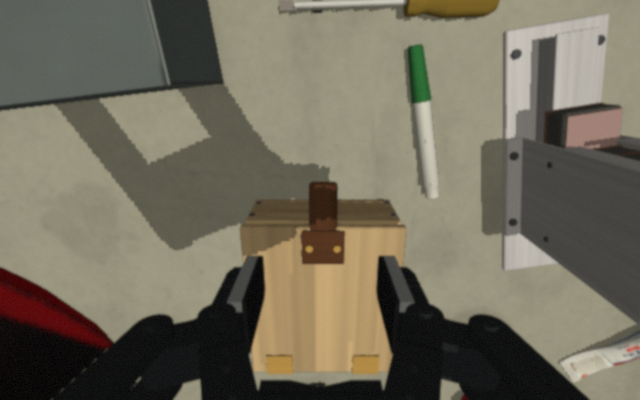

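step_arm([
  [[0.05,0.002,0.0],[0,0,0],0.6],
  [[0.1,0.002,0.0],[0,0,0],0.6],
  [[0.138,0.002,0.0],[0,0,0],0.6],
  [[0.138,0.002,0.0],[0,0,0],0.6],
  [[0.138,0.002,0.0],[0,0,0],0.0],
  [[0.138,0.002,0.0],[0,0,0],0.0],
  [[0.138,0.002,0.0],[0,0,0],0.0],
  [[0.138,0.002,0.0],[0,0,0],0.0],
  [[0.138,0.002,0.0],[0,0,0],0.0],
], newtons=25)

```text
time_s: 2.3
tcp_pos: [488.6, 121.2, 63.9]
eef_rot: [0.121, 1.566, -0.125]
force: [-0.3, -14.3, -0.9]
grip_width: 0.249
```

```bash
sed -i 's/^CH=.*/CH=np.array([534.3,331.2,-0.002]); BX=np.array([592.3,105.5,-0.155])/' h.py
python3 - <<'E'
from h import *
st=env.get_state(); print(st['tcp_pos'],st['grip_width'],st['force'])
r0=R.from_rotvec(st['eef_rot'])
h=w(BX,[77,0,55.5]); ax=R.from_euler('z',BX[2])
d=ax.inv().apply(st['tcp_pos']-h); print(d)
r=np.hypot(d[0],d[2]); a0=np.arctan2(d[2],-d[0])
for th in np.arange(.1,1.35,.1):
  p=h+ax.apply([-r*np.cos(a0+th),d[1],r*np.sin(a0+th)]); print(th.round(2),rel(p,r0,st)[0])
E
```

```text
[488.61158593 121.23695019  63.92185906] 0.2486888132711961 [ -0.27378133 -14.34641438  -0.9410217 ]
[-181.87482065   -0.45913941    8.42185906]
0.1 [-0.0181 -0.0001  0.0018]
0.2 [-0.036  -0.0001  0.0053]
0.3 [-0.0534 -0.0001  0.0107]
0.4 [-0.0701 -0.0002  0.0177]
0.5 [-0.0861 -0.0002  0.0264]
0.6 [-0.1012 -0.0002  0.0367]
0.7 [-0.1151 -0.0003  0.0483]
0.8 [-0.1278 -0.0003  0.0614]
0.9 [-0.1392 -0.0003  0.0756]
1.0 [-0.1491 -0.0003  0.0909]
1.1 [-0.1573 -0.0003  0.1071]
1.2 [-0.164  -0.0003  0.124 ]
1.3 [-0.1689 -0.0003  0.1416]
```

step_arm([
  [[-0.009,-0.001,0.0007],[0,0,0],0.0],
  [[-0.018,-0.001,0.002],[0,0,0],0.0],
  [[-0.027,-0.001,0.0035],[0,0,0],0.0],
  [[-0.036,-0.001,0.0053],[0,0,0],0.0],
  [[-0.0445,-0.001,0.008],[0,0,0],0.0],
  [[-0.0534,-0.001,0.0107],[0,0,0],0.0],
  [[-0.062,-0.001,0.0142],[0,0,0],0.0],
  [[-0.0701,-0.001,0.0177],[0,0,0],0.0],
  [[-0.0781,-0.001,0.022],[0,0,0],0.0],
  [[-0.0861,-0.001,0.0264],[0,0,0],0.0],
  [[-0.0937,-0.001,0.0315],[0,0,0],0.0],
  [[-0.1012,-0.001,0.0367],[0,0,0],0.0],
])

```text
time_s: 3.5
tcp_pos: [525.3, 114.9, 165.7]
eef_rot: [0.121, 1.566, -0.125]
force: [7.2, 0.0, -9.5]
grip_width: 0.249
```

Run:
```python
from h import *
st=env.get_state()
r0=R.from_rotvec(st['eef_rot'])
h=w(BX,[77,0,55.5]); ax=R.from_euler('z',BX[2])
d=ax.inv().apply(st['tcp_pos']-h); print(d)
r=np.hypot(d[0],d[2]); a0=np.arctan2(d[2],-d[0]);print(r,a0)
for th in np.arange(.1,.85,.1):
  p=h+ax.apply([-r*np.cos(a0+th),d[1],r*np.sin(a0+th)]); print(th.round(2),rel(p,r0,st)[0])
cv2.imwrite('pics/s2.png',camera('scene')[80:320,200:520])
```

```text
[-144.69004381   -1.06793059  110.19650779]
181.87489960991198 0.6508863618280225
0.1 [-0.0139 -0.      0.0118]
0.2 [-0.0265 -0.      0.0248]
0.3 [-0.0378 -0.      0.0391]
0.4 [-0.0475 -0.      0.0544]
0.5 [-0.0557 -0.      0.0706]
0.6 [-0.0623 -0.      0.0876]
0.7 [-0.0671 -0.      0.1051]
0.8 [-0.0701  0.      0.1231]
```

View pics/s2.png

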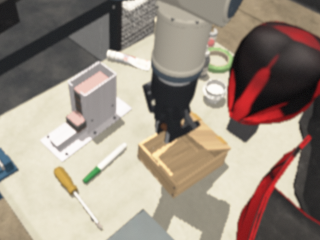

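step_arm([
  [[-0.0071,0.0,0.0057],[0,0,0],0.0],
  [[-0.0139,0.0,0.0118],[0,0,0],0.0],
  [[-0.0203,0.0,0.0181],[0,0,0],0.0],
  [[-0.0265,0.0,0.0248],[0,0,0],0.0],
  [[-0.0323,0,0.0318],[0,0,0],0.0],
  [[-0.0378,0,0.0391],[0,0,0],0.0],
  [[-0.0475,0,0.0544],[0,0,0],0.0],
  [[-0.0557,0,0.0706],[0,0,0],0.0],
  [[-0.0623,0,0.0876],[0,0,0],0.0],
  [[-0.065,0,0.0965],[0,0,0],0.0],
  [[-0.0671,0,0.1051],[0,0,0],0.0],
  [[-0.0671,0,0.1051],[0,0,0],0.0],
])

```text
time_s: 4.75
tcp_pos: [630.3, 98.2, 234.3]
eef_rot: [0.121, 1.565, -0.126]
force: [-0.5, -3.1, -4.1]
grip_width: 0.252
```

Run:
```python
from h import *
st=env.get_state()
h=w(BX,[77,0,55.5]); ax=R.from_euler('z',BX[2])
d=ax.inv().apply(st['tcp_pos']-h); print(d)
r=np.hypot(d[0],d[2]); a0=np.arctan2(d[2],-d[0]);print(r,a0)
cv2.imwrite('pics/s3.png',cv2.resize(camera('scene')[80:320,200:520],None,fx=2,fy=2))
```

```text
[-38.28220217  -1.35147106 178.79060471]
182.84312219529411 1.3598638023325447
```

View pics/s3.png

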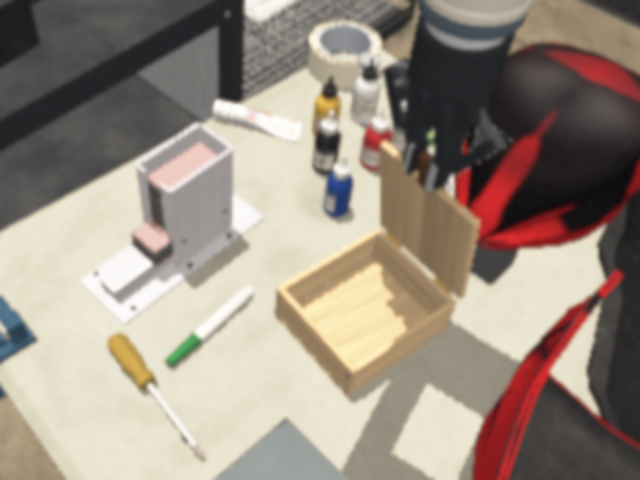

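step_arm([
  [[0,0,0],[0,0,0],0.6],
  [[0,0,0],[0,0,0],0.6],
  [[0,0,0],[0,0,0],0.6],
  [[-0.02,0,0],[0,0,0],0.6],
  [[-0.05,0,0],[0,0,0],0.6],
  [[-0.08,0,0],[0,0,0],0.6],
  [[-0.08,0,0],[0,0,0],0.6],
])

```text
time_s: 5.5
tcp_pos: [631.8, 99.2, 319.4]
eef_rot: [0.122, 1.557, -0.124]
force: [-0.1, 0.2, 0.2]
grip_width: 0.602
```

Run:
```python
from h import *
for z in (300,200):print(rel(w(CH,[-150,0,z]),ori(CH[2],.66)))
```

```text
(array([ 0.0163,  0.1909, -0.2809]), array([-0.148, -0.648,  0.052]))
(array([ 0.1163,  0.191 , -0.2819]), array([-0.148, -0.648,  0.052]))
```

step_arm([
  [[0,0.02,-0.04],[0,0,0],0.7],
  [[0,0.04,-0.09],[-0.03,-0.1,0.01],0.7],
  [[0,0.08,-0.13],[-0.05,-0.22,0.02],0.7],
  [[0.01,0.11,-0.17],[-0.08,-0.35,0.03],0.7],
  [[0.02,0.14,-0.21],[-0.1,-0.48,0.04],0.7],
  [[0.02,0.17,-0.25],[-0.13,-0.58,0.05],0.7],
  [[0.02,0.191,-0.28],[-0.148,-0.648,0.052],0.7],
  [[0.05,0.191,-0.281],[-0.148,-0.648,0.052],0.7],
  [[0.08,0.191,-0.281],[-0.148,-0.648,0.052],0.7],
  [[0.1,0.191,-0.281],[-0.148,-0.648,0.052],0.7],
  [[0.116,0.191,-0.282],[-0.148,-0.648,0.052],0.7],
  [[0.116,0.191,-0.282],[-0.148,-0.648,0.052],0.7],
])

```text
time_s: 6.7
tcp_pos: [383.0, 330.7, 198.2]
eef_rot: [-0.002, 0.913, -0.003]
force: [-0.2, -0.8, 0.3]
grip_width: 0.701
```

Run:
```python
from h import *
st=env.get_state();print(st['tcp_pos'],st['qpos'])
c=camera_params('wrist'); im=camera('wrist'); cv2.imwrite('pics/w4.png',im)
crop(im,180,40,300,240,2.6,'pics/w4c.png')
for p in [[-140,42,5],[-140,-42,5],[-48,29.5,147],[-48,-29.5,147],[-75,22,54],[-75,-22,54],[-130,16,30],[-130,-16,30]]: q=proj('wrist',w(CH,p),c)[0];print(p,q.round(1),((q-[180,40])*2.6).round())
```

```text
[383.04283056 330.74926209 198.19615323] [ 1.05764976  0.15089552  2.23959404 -1.02687749  0.67383957  0.29431546]
[-140, 42, 5] [378.3  40.8] [516.   2.]
[-140, -42, 5] [265.5  40.6] [222.   2.]
[-48, 29.5, 147] [361.4 268.5] [472. 594.]
[-48, -29.5, 147] [281.6 268.3] [264. 594.]
[-75, 22, 54] [348.3 149. ] [438. 284.]
[-75, -22, 54] [294.8 149. ] [299. 283.]
[-130, 16, 30] [343.8  73.5] [426.  87.]
[-130, -16, 30] [299.9  73.4] [312.  87.]
```

View pics/w4.png

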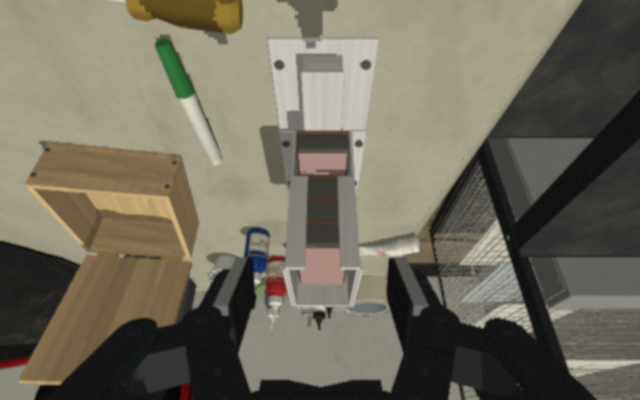

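View pics/w4c.png

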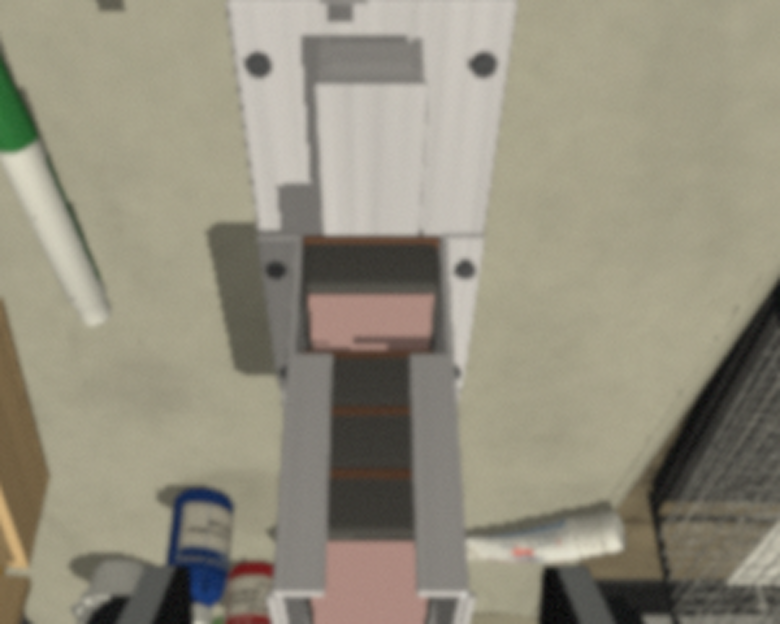

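```bash
sed -i 's/CH=np.array([^;]*;/CH=np.array([534.3,331.9,-0.002]);/' h.py
python3 - <<'E'
from h import *
print(rel(w(CH,[-107,0,88]),ori(CH[2],.66)),rel(w(CH,[-70,0,41]),ori(CH[2],.66)))
c=camera_params('wrist')
for z in (5,30):
  for x in (-90,-80,-70,-60): q=proj('wrist',w(CH,[x,42,z]),c)[0];print(x,z,((q-[180,40])*2.6).round())
E
```

```text
(array([ 0.1149,  0.0012, -0.0337]), array([ 0.001, -0.001,  0.001])) (array([ 0.1747,  0.0013, -0.0332]), array([ 0.001, -0.001,  0.001]))
-90 5 [495. 137.]
-80 5 [491. 161.]
-70 5 [488. 183.]
-60 5 [485. 204.]
-90 30 [501. 190.]
-80 30 [497. 213.]
-70 30 [494. 235.]
-60 30 [490. 256.]
```

step_arm([
  [[0.04,0.001,-0.02],[0,0,0],0.7],
  [[0.08,0.001,-0.0335],[0,0,0],0.7],
  [[0.115,0.001,-0.0335],[0,0,0],0.7],
  [[0.135,0.001,-0.0335],[0,0,0],0.7],
  [[0.155,0.001,-0.0335],[0,0,0],0.7],
  [[0.17,0.001,-0.0335],[0,0,0],0.7],
  [[0.1745,0.001,-0.0335],[0,0,0],0.7],
  [[0.1745,0.001,-0.0335],[0,0,0],0.7],
])

```text
time_s: 7.55
tcp_pos: [465.9, 351.1, 71.8]
eef_rot: [-0.018, 0.967, -0.039]
force: [-0.8, 0.5, 0.0]
grip_width: 0.698
```

Run:
```python
from h import *
print(rel(w(CH,[-70,0,41]),ori(CH[2],.66)))
im=camera('wrist'); crop(im,140,80,360,280,2.2,'pics/w5c.png')
im=camera('scene'); crop(im,200,130,160,120,5,'pics/s5c.png')
```

```text
(array([ 0.0252, -0.0181, -0.0188]), array([ 0.001, -0.056,  0.04 ]))
```

View pics/w5c.png

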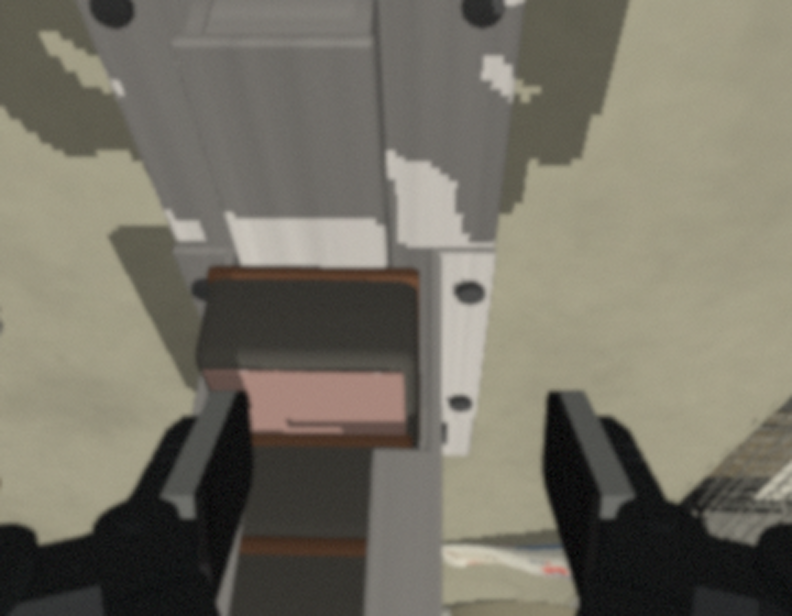

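View pics/s5c.png

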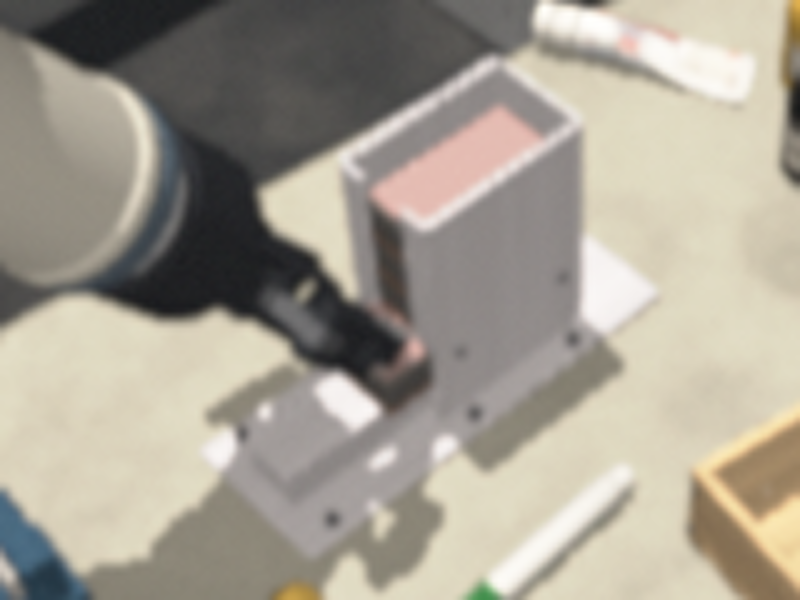

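Run:
```python
from h import *
s=env.get_state();print(s['qpos'].round(3),s['qd'].round(2),s['tcp_pos'],s['force'])
```

```text
[ 0.909  0.486  2.136 -1.295  0.513  0.516] [ 0.   -0.01  0.   -0.   -0.    0.  ] [465.21437505 350.93696706  71.98518694] [-0.23957664  0.51965247  0.6081715 ]
```

```bash
cat > kin.py <<'E'
from h import *
from scipy.optimize import least_squares
Q=np.array([[1.16358817,.353629546,1.63413304,2.4e-5,1.15518,-.0024],[1.05764976,.15089552,2.23959404,-1.02687749,.67383957,.29431546],[.909,.486,2.136,-1.295,.513,.516]])
P=np.array([[245.97,574.08,249.57],[383.043,330.749,198.196],[465.214,350.937,71.985]])
def fk(p,q):
    a,d,L2,L3,e,D=p
    z=R.from_euler('z',q[0]);s=q[1]+q[2]
    W=np.array([a+L2*np.sin(q[1])+L3*np.sin(s)+e*np.cos(s),0,d+L2*np.cos(q[1])+L3*np.cos(s)-e*np.sin(s)])
    # frame with local z along forearm
    Rf=z*R.from_euler('y',s)*R.from_euler('z',q[3])*R.from_euler('y',q[4])
    t=Rf.apply([0,0,1.]); return z.apply(W)+D*t,t,Rf*R.from_euler('z',q[5])
f=lambda p:np.r_[tuple(fk(p,q)[0]-x for q,x in zip(Q,P))]
r=least_squares(f,[0,350,400,400,0,250]);p=r.x
E
python3 - <<'E'
from kin import *
print(p.round(1),r.fun.round(1))
for q in Q: print(fk(p,q)[1].round(3), (R.from_euler('y',0)*fk(p,q)[2]).as_matrix().round(2).tolist())
E
```

```text
[  1.7 289.8 567.7 492.2  57.6 320.7] [ 1.4 -0.6  0.  -0.1  0.  -0.1  0.1 -0.1  0.1]
[-0.001 -0.001 -1.   ] [[-0.39, -0.92, -0.0], [-0.92, 0.39, -0.0], [0.0, 0.0, -1.0]]
[ 0.611 -0.003 -0.792] [[-0.0, -0.79, 0.61], [-1.0, -0.0, -0.0], [0.0, -0.61, -0.79]]
[ 0.567 -0.04  -0.823] [[-0.02, -0.82, 0.57], [-1.0, 0.0, -0.04], [0.03, -0.57, -0.82]]
```

```bash
cat >> kin.py <<'E'
lo=np.array([-2.63,-.92,.06,-1.3,0,-3.02]);hi=np.array([2.63,2.1,2.66,4.44,2.69,3.02])
def ik(pos,rot,q0,bounded=False):
    def g(q):
        x,t,F=fk(p,q); M=F.as_matrix(); T=np.c_[M[:,2],-M[:,0],-M[:,1]]
        return np.r_[(x-pos)/300,(T-rot.as_matrix()).ravel()]
    b=(lo-3,hi+3) if not bounded else (lo,hi)
    s=least_squares(g,q0,bounds=b); return s.x,np.abs(s.fun).max()
E
python3 - <<'E'
from kin import *
for phi in (0,):
 for lean in (.66,.6,.52,.45,.3,.15,0):
  for x in (-70,-80,-90,-100,-120,-140):
    q0=Q[2]
    q,e=ik(w(CH,[x,0,42]),ori(CH[2],lean),q0); print(lean,x,q.round(2),round(e,4))
E
```

```text
0.66 -70 [ 0.89  0.55  2.21 -1.7   0.5   0.93] 0.0
0.66 -80 [ 0.91  0.55  2.23 -1.7   0.51  0.95] 0.0
0.66 -90 [ 0.93  0.54  2.24 -1.7   0.52  0.96] 0.0
0.66 -100 [ 0.95  0.54  2.25 -1.69  0.53  0.98] 0.0
0.66 -120 [ 0.99  0.53  2.27 -1.68  0.54  1.01] 0.0
0.66 -140 [ 1.03  0.53  2.3  -1.66  0.56  1.03] 0.0
0.6 -70 [ 0.87  0.53  2.19 -1.56  0.45  0.76] 0.0
0.6 -80 [ 0.88  0.53  2.21 -1.57  0.45  0.78] 0.0
0.6 -90 [ 0.9   0.52  2.22 -1.57  0.46  0.8 ] 0.0
0.6 -100 [ 0.92  0.52  2.23 -1.57  0.47  0.82] 0.0
0.6 -120 [ 0.96  0.51  2.26 -1.56  0.48  0.86] 0.0
0.6 -140 [ 1.    0.5   2.28 -1.55  0.5   0.89] 0.0
0.52 -70 [ 0.83  0.51  2.16 -1.32  0.39  0.49] 0.0
0.52 -80 [ 0.85  0.51  2.17 -1.33  0.39  0.51] 0.0
0.52 -90 [ 0.86  0.5   2.19 -1.34  0.4   0.54] 0.0
0.52 -100 [ 0.88  0.5   2.2  -1.34  0.4   0.56] 0.0
0.52 -120 [ 0.92  0.49  2.23 -1.35  0.42  0.61] 0.0
0.52 -140 [ 0.96  0.48  2.25 -1.36  0.43  0.66] 0.0
0.45 -70 [ 0.8   0.5   2.13 -1.05  0.37  0.2 ] 0.0
0.45 -80 [ 0.81  0.49  2.14 -1.07  0.37  0.23] 0.0
0.45 -90 [ 0.83  0.49  2.16 -1.08  0.37  0.26] 0.0
0.45 -100 [ 0.85  0.48  2.
[... 332 characters left out ...]
.3 -120 [ 0.81  0.46  2.13 -0.58  0.4  -0.24] 0.0
0.3 -140 [ 0.84  0.45  2.16 -0.61  0.39 -0.18] 0.0
0.15 -70 [ 0.67  0.51  1.98 -0.18  0.54 -0.74] 0.0
0.15 -80 [ 0.69  0.5   1.99 -0.19  0.54 -0.73] 0.0
0.15 -90 [ 0.7   0.49  2.01 -0.19  0.53 -0.71] 0.0
0.15 -100 [ 0.71  0.49  2.03 -0.2   0.52 -0.69] 0.0
0.15 -120 [ 0.74  0.47  2.06 -0.21  0.51 -0.66] 0.0
0.15 -140 [ 0.76  0.46  2.09 -0.22  0.5  -0.62] 0.0
0 -70 [ 0.62  0.55  1.89 -0.    0.7  -0.95] 0.0
0 -80 [ 0.63  0.54  1.91 -0.    0.69 -0.94] 0.0
0 -90 [ 0.64  0.53  1.93 -0.    0.69 -0.93] 0.0
0 -100 [ 0.65  0.52  1.95 -0.    0.68 -0.92] 0.0
0 -120 [ 0.68  0.5   1.98 -0.    0.66 -0.89] 0.0
0 -140 [ 0.7   0.49  2.01 -0.    0.64 -0.87] 0.0
```

Run:
```python
from kin import *
for P_ in ([-106,0,95],[-85,0,70],[-71,0,42]):
  print(rel(w(CH,P_),ori(CH[2],.48)), ik(w(CH,P_),ori(CH[2],.48),Q[2])[0].round(2))
```

```text
(array([-0.0391, -0.0205, -0.0173]), array([-0.002,  0.124,  0.039])) [ 0.87  0.37  2.18 -0.95  0.45  0.14]
(array([-0.0066, -0.0192, -0.0142]), array([-0.002,  0.124,  0.039])) [ 0.83  0.44  2.16 -1.05  0.41  0.21]
(array([ 0.0243, -0.018 , -0.0186]), array([-0.002,  0.124,  0.039])) [ 0.81  0.5   2.14 -1.17  0.37  0.33]
```

step_arm([
  [[-0.03,-0.004,-0.004],[0,0.03,0.01],0.7],
  [[-0.045,-0.012,-0.012],[0,0.08,0.02],0.7],
  [[-0.039,-0.0205,-0.0173],[-0.002,0.124,0.039],0.7],
  [[-0.039,-0.0205,-0.0173],[-0.002,0.124,0.039],0.7],
  [[-0.039,-0.0205,-0.0173],[-0.002,0.124,0.039],0.7],
  [[-0.039,-0.0205,-0.0173],[-0.002,0.124,0.039],0.7],
])

```text
time_s: 8.25
tcp_pos: [428.4, 332.3, 95.0]
eef_rot: [0.001, 1.09, -0.002]
force: [1.0, 0.5, -0.0]
grip_width: 0.701
```

Run:
```python
from kin import *
for P_ in ([-106,0,95],[-85,0,70],[-71,0,42]):
  print(rel(w(CH,P_),ori(CH[2],.48)), ik(w(CH,P_),ori(CH[2],.48),Q[2])[0].round(2))
print(env.get_state()['qpos'].round(3))
im=camera('wrist'); crop(im,140,40,360,280,2.2,'pics/w6c.png')
c=camera_params('wrist')
for q in [[-48,29.5,147],[-48,-29.5,147],[-48,0,147],[-75,22,54],[-75,-22,54],[-70,22,54],[-130,16,30],[-130,-16,30]]: print(q,((proj('wrist',w(CH,q),c)[0]-[140,40])*2.2).round())
```

```text
(array([-0.    , -0.0002, -0.0001]), array([-0.   ,  0.001,  0.001])) [ 0.87  0.37  2.18 -0.95  0.45  0.14]
(array([ 0.0319, -0.0002,  0.007 ]), array([-0.   ,  0.001,  0.001])) [ 0.83  0.44  2.16 -1.05  0.41  0.21]
(array([ 0.0632, -0.0002,  0.0064]), array([-0.   ,  0.001,  0.001])) [ 0.81  0.5   2.14 -1.17  0.37  0.33]
[ 0.87   0.369  2.176 -0.953  0.45   0.144]
[-48, 29.5, 147] [547. 937.]
[-48, -29.5, 147] [244. 937.]
[-48, 0, 147] [395. 937.]
[-75, 22, 54] [482. 463.]
[-75, -22, 54] [309. 463.]
[-70, 22, 54] [481. 474.]
[-130, 16, 30] [467. 231.]
[-130, -16, 30] [323. 231.]
```

View pics/w6c.png

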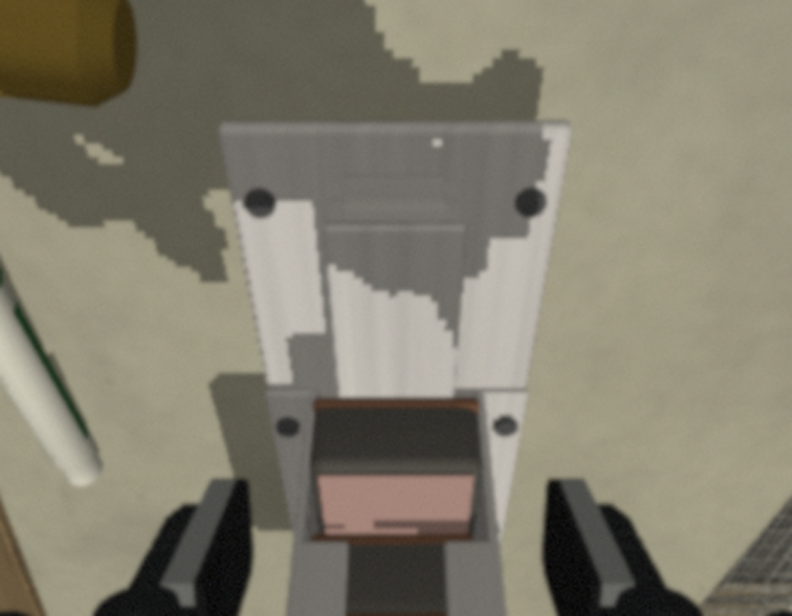

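step_arm([
  [[0.02,0.0,0.005],[0,0,0],0.7],
  [[0.04,0.0,0.007],[0,0,0],0.7],
  [[0.055,0.0,0.008],[0,0,0],0.7],
  [[0.064,0.0,0.008],[0,0,0],0.7],
  [[0.064,0.0,0.008],[0,0,0],0.7],
])

```text
time_s: 8.8
tcp_pos: [464.8, 332.1, 40.5]
eef_rot: [-0.001, 1.091, -0.003]
force: [-0.8, -0.2, -0.4]
grip_width: 0.701
```

Run:
```python
from kin import *
print(rel(w(CH,[-69,0,42]),ori(CH[2],.48)))
im=camera('wrist'); crop(im,140,120,360,280,2.2,'pics/w7c.png')
im=camera('scene'); crop(im,200,130,160,120,5,'pics/s7c.png')
```

```text
(array([-0.0011, -0.0001,  0.0011]), array([ 0.001, -0.   ,  0.002]))
```

View pics/w7c.png

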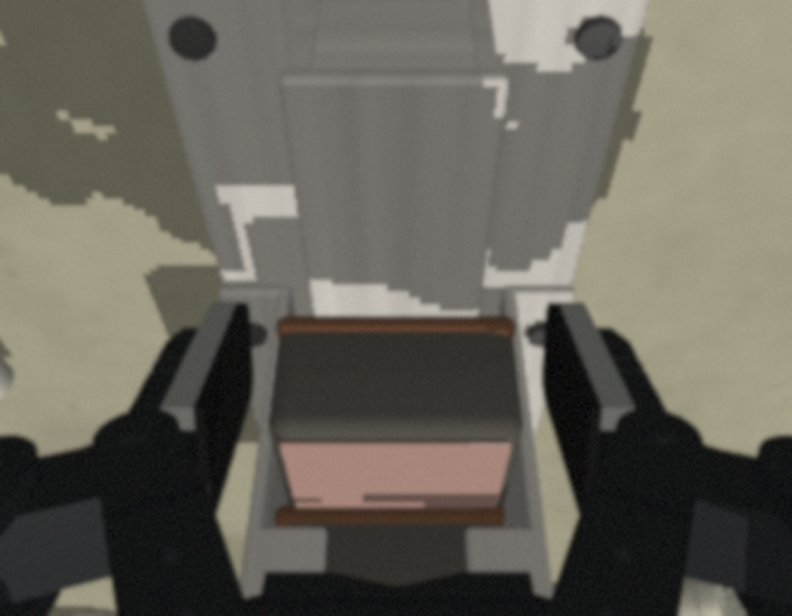

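View pics/s7c.png

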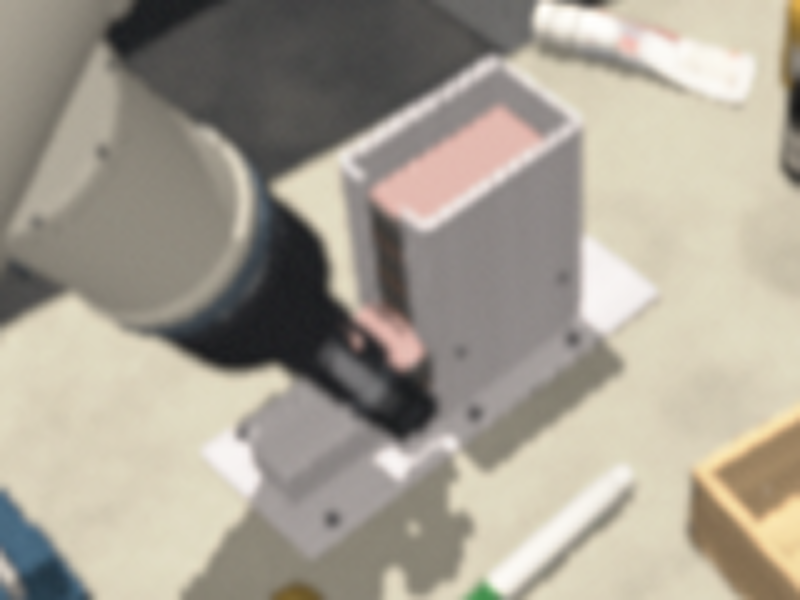

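step_arm([
  [[0,0,0],[0,0,0],0.0],
  [[0,0,0],[0,0,0],0.0],
  [[0,0,0],[0,0,0],0.0],
  [[0,0,0],[0,0,0],0.0],
  [[0,0,0],[0,0,0],0.0],
], newtons=60)

```text
time_s: 9.4
tcp_pos: [464.6, 332.7, 42.2]
eef_rot: [0.0, 1.09, -0.002]
force: [-5.1, 0.2, 7.8]
grip_width: 0.516
```

Run:
```python
from kin import *
s=env.get_state();print(s['grip_width']*85,s['force'],s['tcp_pos'])
for d in (40,72):print(rel(s['tcp_pos']+[-d,0,0],R.from_rotvec(s['eef_rot'])), ik(s['tcp_pos']+[-d,0,0],ori(CH[2],.48),Q[2])[0].round(2))
```

```text
43.8344954809636 [-5.07054157  0.21744714  7.80014269] [464.56034898 332.66922695  42.19523309]
(array([-0.0185, -0.0001, -0.0355]), array([0., 0., 0.])) [ 0.88  0.48  2.2  -1.21  0.39  0.44]
(array([-0.0333, -0.0001, -0.0638]), array([0., 0., 0.])) [ 0.94  0.47  2.24 -1.24  0.41  0.52]
```

step_arm([
  [[-0.002,0,-0.0035],[0,0,0],0.0],
  [[-0.005,0,-0.009],[0,0,0],0.0],
  [[-0.008,0,-0.015],[0,0,0],0.0],
  [[-0.011,0,-0.021],[0,0,0],0.0],
  [[-0.014,0,-0.027],[0,0,0],0.0],
  [[-0.0172,0,-0.033],[0,0,0],0.0],
  [[-0.0203,0,-0.039],[0,0,0],0.0],
  [[-0.0235,0,-0.045],[0,0,0],0.0],
  [[-0.0266,0,-0.051],[0,0,0],0.0],
  [[-0.0297,0,-0.057],[0,0,0],0.0],
  [[-0.0333,0,-0.0638],[0,0,0],0.0],
  [[-0.0333,0,-0.0638],[0,0,0],0.0],
])

```text
time_s: 10.6
tcp_pos: [391.6, 332.8, 42.2]
eef_rot: [-0.0, 1.09, -0.001]
force: [-0.8, 0.5, 1.5]
grip_width: 0.514
```

Run:
```python
from kin import *
s=env.get_state();print(s['grip_width']*85,s['force'],s['tcp_pos'],s['qpos'].round(2))
im=camera('wrist'); crop(im,140,80,360,280,2.2,'pics/w8c.png')
im=camera('scene'); crop(im,200,130,160,120,5,'pics/s8c.png')
```

```text
43.69734234476408 [-0.84945459  0.5126762   1.54305641] [391.57998189 332.77714565  42.18033501] [ 0.94  0.47  2.24 -1.24  0.41  0.52]
```

View pics/w8c.png

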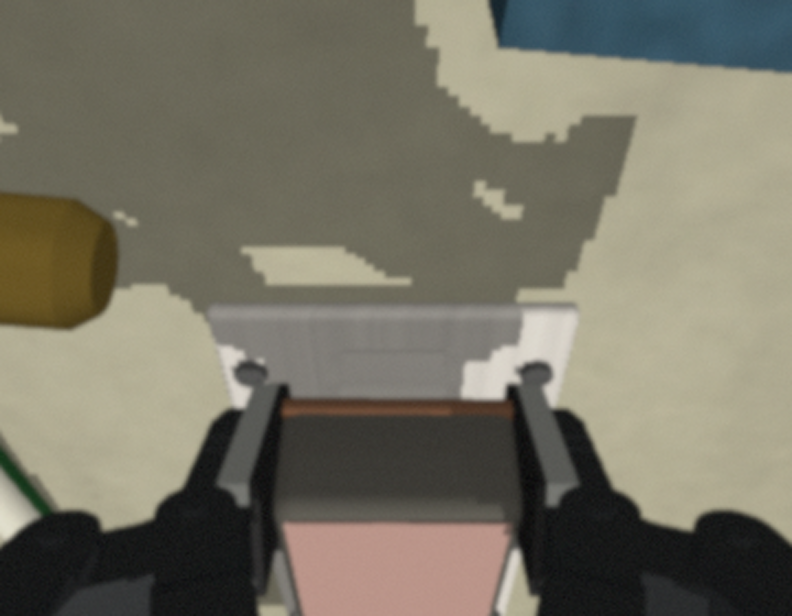

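View pics/s8c.png

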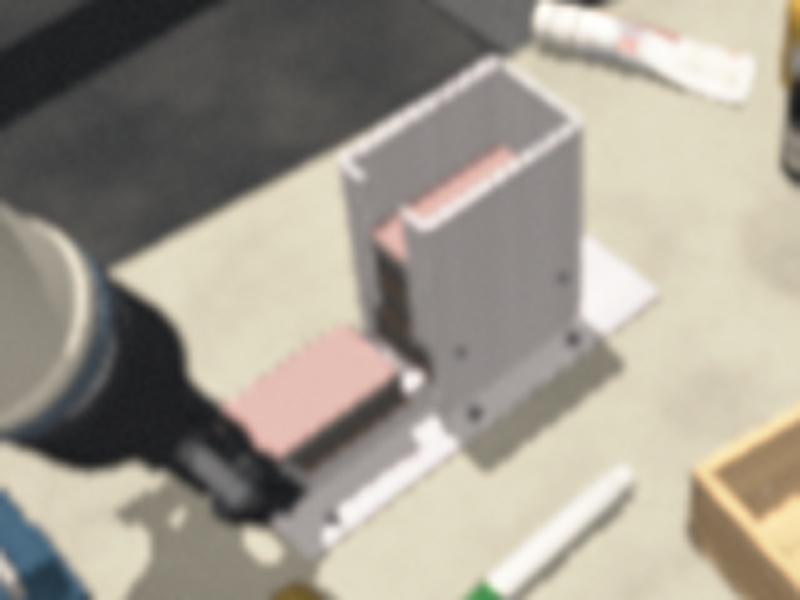

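step_arm([
  [[0,0,0],[0,0,0],0.7],
  [[0,0,0],[0,0,0],0.7],
  [[0,0,0],[0,0,0],0.7],
  [[-0.02,0,0],[0,0,0],0.7],
  [[-0.05,0,0],[0,0,0],0.7],
  [[-0.08,0,0],[0,0,0],0.7],
  [[-0.08,0,0],[0,0,0],0.7],
])

```text
time_s: 11.4
tcp_pos: [355.1, 334.0, 115.7]
eef_rot: [0.003, 1.088, 0.001]
force: [0.9, -0.2, -0.9]
grip_width: 0.7
```

Run:
```python
from kin import *
for z in (130,):print(rel(w(CH,[-103,0,z]),ori(CH[2],0)),ik(w(CH,[-103,0,z]),ori(CH[2],0),Q[2])[0].round(2))
c=camera_params('wrist');im=camera('wrist'); cv2.imwrite('pics/w9.png',im)
cv2.imwrite('pics/t9.png',camera('top')[120:300,220:420].repeat(4,0).repeat(4,1))
for q in [[-145,22,54],[-145,-22,54],[-61,22,54],[-61,-22,54]]: print(q,(proj('wrist',w(CH,q),c)[0]).round(),((proj('top',w(CH,q))[0]-[220,120])*4).round())
```

```text
(array([ 0.0226, -0.0018,  0.0742]), array([ 0.001,  0.482, -0.003])) [ 0.66  0.38  1.91  0.    0.85 -0.91]
[-145, 22, 54] [353. 225.] [195. 607.]
[-145, -22, 54] [281. 225.] [272. 597.]
[-61, 22, 54] [346. 293.] [180. 461.]
[-61, -22, 54] [289. 294.] [255. 451.]
```

View pics/w9.png

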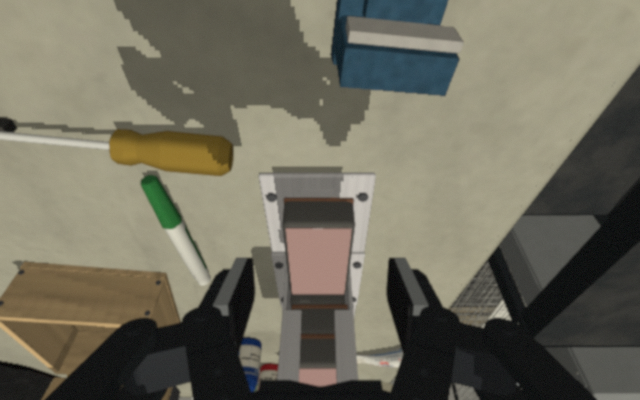

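View pics/t9.png

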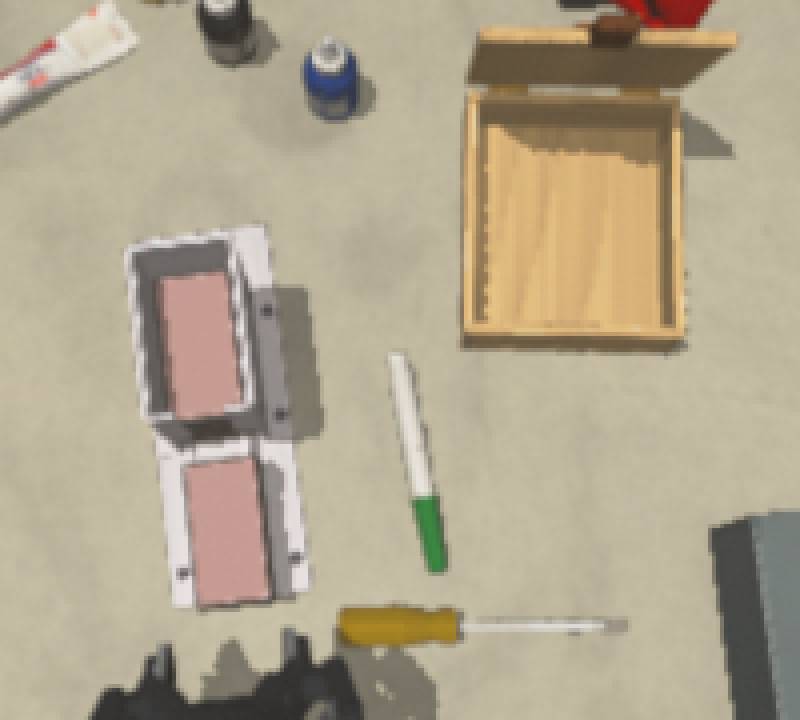

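step_arm([
  [[0.005,-0.002,0.015],[0,0.1,0],0.7],
  [[0.01,-0.002,0.03],[0,0.22,0],0.7],
  [[0.015,-0.002,0.045],[0,0.35,0],0.7],
  [[0.02,-0.002,0.06],[0,0.46,0],0.7],
  [[0.0226,-0.002,0.073],[0,0.482,-0.003],0.7],
  [[0.0226,-0.002,0.073],[0,0.482,-0.003],0.7],
  [[0.0226,-0.002,0.073],[0,0.482,-0.003],0.7],
  [[0.0226,-0.002,0.073],[0,0.482,-0.003],0.7],
])

```text
time_s: 12.3
tcp_pos: [430.3, 329.9, 125.9]
eef_rot: [-0.002, 1.572, -0.006]
force: [-0.0, -0.6, 0.3]
grip_width: 0.702
```

Run:
```python
from kin import *
print(rel(w(CH,[-104,0,52]),ori(CH[2],0)))
c=camera_params('wrist');im=camera('wrist'); cv2.imwrite('pics/w10.png',im)
for q in [[-145,22,54],[-145,-22,54],[-61,22,54],[-61,-22,54]]: print(q,(proj('wrist',w(CH,q),c)[0]).round())
```

```text
(array([0.0738, 0.0025, 0.0001]), array([-0.001, -0.001,  0.005]))
[-145, 22, 54] [363. 156.]
[-145, -22, 54] [286. 156.]
[-61, 22, 54] [358. 283.]
[-61, -22, 54] [290. 283.]
```

View pics/w10.png

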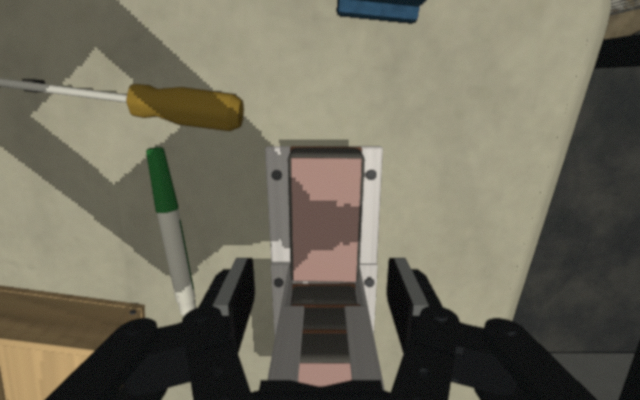

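step_arm([
  [[0.03,0.0025,0],[0,0,0.005],0.7],
  [[0.055,0.0025,0],[0,0,0.005],0.7],
  [[0.074,0.0025,0],[0,0,0.005],0.7],
  [[0.074,0.0025,0],[0,0,0.005],0.7],
  [[0.074,0.0025,0],[0,0,0.005],0.0],
  [[0.074,0.0025,0],[0,0,0.005],0.0],
  [[0.074,0.0025,0],[0,0,0.005],0.0],
  [[0.074,0.0025,0],[0,0,0.005],0.0],
  [[0.074,0.0025,0],[0,0,0.005],0.0],
], newtons=50)

```text
time_s: 13.25
tcp_pos: [429.8, 332.5, 52.6]
eef_rot: [0.002, 1.571, -0.001]
force: [0.1, -0.5, -0.6]
grip_width: 0.515
```

Run:
```python
from kin import *
s=env.get_state();print(s['grip_width']*85,s['force'])
for P_ in ([-10,0,150],[-10,0,31]):print(rel(w(BX,P_),ori(BX[2],0)),ik(w(BX,P_),ori(BX[2],0),Q[0])[0].round(2))
```

```text
43.77797731319328 [ 0.07540262 -0.54069206 -0.64333542]
(array([-0.0977, -0.2251,  0.153 ]), array([ 0.153, -0.   , -0.001])) [ 0.18  0.41  1.79  0.    0.93 -1.23]
(array([ 0.0213, -0.2252,  0.153 ]), array([ 0.153, -0.   , -0.001])) [ 0.18  0.59  1.85 -0.    0.71 -1.23]
```

step_arm([
  [[-0.03,0,0],[0,0,0],0.0],
  [[-0.07,0,0],[0,0,0],0.0],
  [[-0.1,-0.03,0.0],[0.02,0,0],0.0],
  [[-0.1,-0.07,0.03],[0.05,0,0],0.0],
  [[-0.1,-0.11,0.06],[0.08,0,0],0.0],
  [[-0.1,-0.15,0.09],[0.1,0,0],0.0],
  [[-0.1,-0.19,0.12],[0.13,0,0],0.0],
  [[-0.1,-0.224,0.143],[0.153,0,0],0.0],
  [[-0.1,-0.224,0.143],[0.153,0,0],0.0],
  [[-0.1,-0.224,0.143],[0.153,0,0],0.0],
])

```text
time_s: 14.25
tcp_pos: [572.6, 107.2, 152.2]
eef_rot: [0.124, 1.568, -0.123]
force: [0.0, 0.2, -0.3]
grip_width: 0.517
```

Run:
```python
from kin import *
s=env.get_state();print(s['grip_width']*85,s['force'])
for P_ in ([-20,0,31],):print(rel(w(BX,P_),ori(BX[2],0)))
cv2.imwrite('pics/s11.png',cv2.resize(camera('scene')[80:320,200:520],None,fx=2.2,fy=2.2))
cv2.imwrite('pics/t11.png',cv2.resize(camera('top')[90:270,240:480],None,fx=3,fy=3))
```

```text
43.97615118322273 [ 0.0116372   0.17613973 -0.28387255]
(array([ 1.212e-01,  1.200e-03, -1.000e-04]), array([-0.002, -0.001, -0.001]))
```

View pics/s11.png

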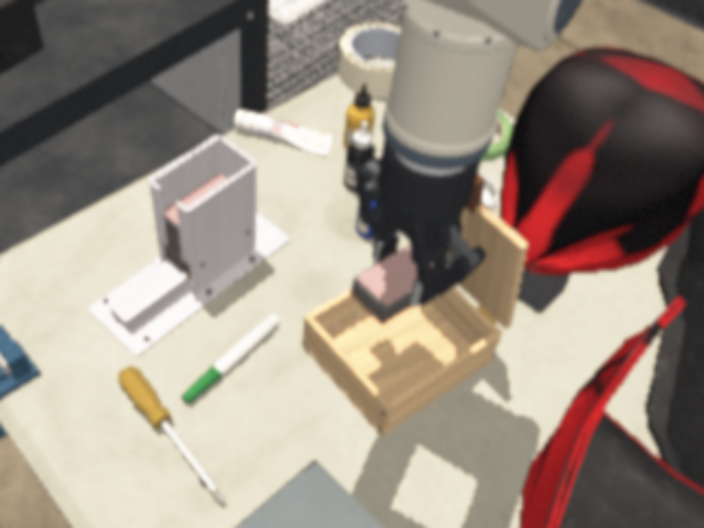

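View pics/t11.png

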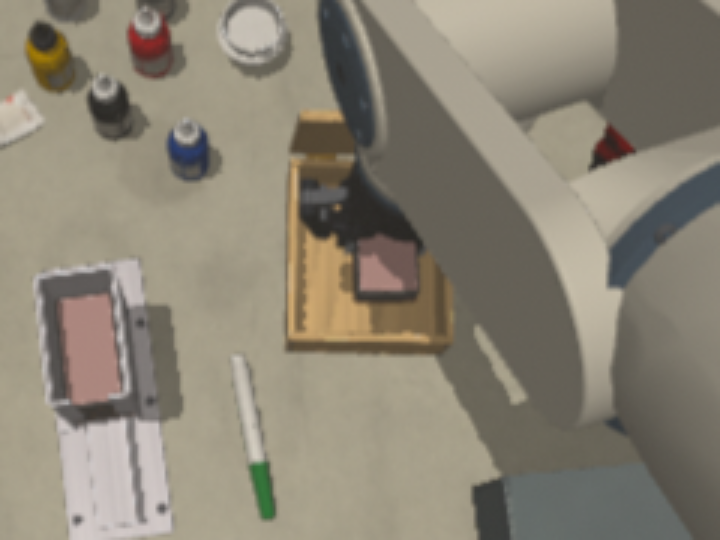

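step_arm([
  [[0.03,0.001,-0.001],[0,0,0],0.0],
  [[0.06,0.001,-0.001],[0,0,0],0.0],
  [[0.08,0.001,-0.001],[0,0,0],0.0],
  [[0.1,0.001,-0.001],[0,0,0],0.0],
  [[0.11,0.001,-0.001],[0,0,0],0.0],
  [[0.117,0.001,-0.001],[0,0,0],0.0],
  [[0.12,0.001,-0.001],[0,0,0],0.0],
  [[0.121,0.001,-0.001],[0,0,0],0.0],
  [[0.122,0.001,-0.001],[0,0,0],0.0],
])

```text
time_s: 15.25
tcp_pos: [571.2, 110.1, 30.8]
eef_rot: [0.122, 1.568, -0.12]
force: [0.6, -0.4, -0.1]
grip_width: 0.513
```

Run:
```python
from kin import *
s=env.get_state();print(s['grip_width']*85,s['force'],s['tcp_pos'])
crop(camera('scene'),320,120,200,160,4,'pics/s12.png')
```

```text
43.6041614795185 [ 0.61622999 -0.41777219 -0.11900639] [571.22874994 110.09491212  30.82434494]
```

View pics/s12.png

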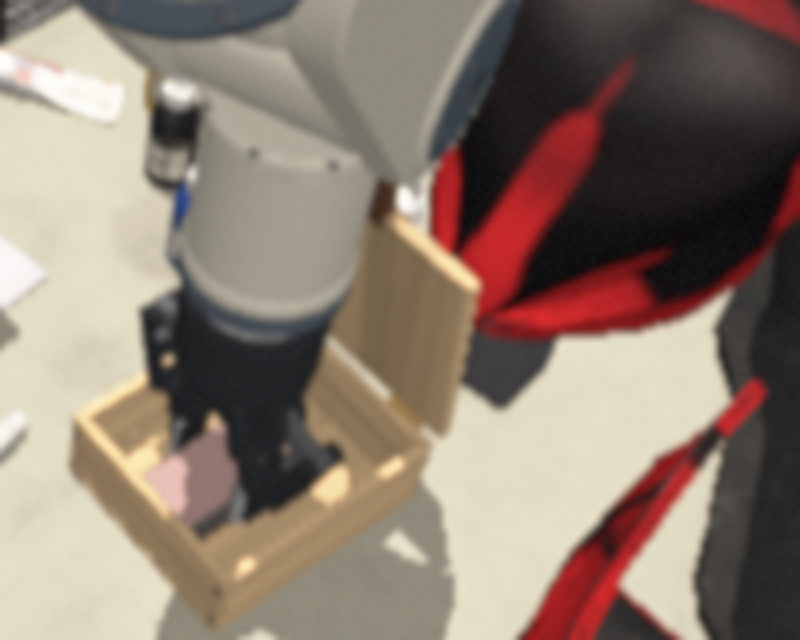

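step_arm([
  [[0.001,0,0],[0,0,0],0.0],
  [[0.002,0,0],[0,0,0],0.0],
  [[0.0025,0,0],[0,0,0],0.0],
])

```text
time_s: 15.6
tcp_pos: [571.4, 110.2, 29.1]
eef_rot: [0.123, 1.567, -0.12]
force: [-3.3, 1.0, 10.3]
grip_width: 0.517
```

step_arm([
  [[0,0,0],[0,0,0],0.62],
  [[0,0,0],[0,0,0],0.62],
  [[0,0,0],[0,0,0],0.62],
  [[-0.02,0,0],[0,0,0],0.62],
  [[-0.05,0,0],[0,0,0],0.62],
  [[-0.1,0,-0.005],[0,0,0],0.62],
  [[-0.15,0,-0.02],[0,0,0],0.62],
  [[-0.2,0,-0.04],[0,0,0],0.62],
  [[-0.24,0,-0.06],[0,0,0],0.62],
  [[-0.29,0,-0.06],[0,0,0],0.62],
  [[-0.29,0,-0.06],[0,0,0],0.62],
])

```text
time_s: 16.7
tcp_pos: [514.5, 119.8, 326.2]
eef_rot: [0.125, 1.556, -0.117]
force: [0.6, 0.5, -0.2]
grip_width: 0.621
```

Run:
```python
from kin import *
s=env.get_state();print(s['tcp_pos'],s['qpos'].round(2))
for a in (1.36,): 
  for z in (100,0):
    P_=[77-182.8*np.cos(a),-1.3,55.5+182.8*np.sin(a)+z];print(rel(w(BX,P_),ori(BX[2],0)),w(BX,P_))
cv2.imwrite('pics/w13.png',camera('wrist'))
crop(camera('scene'),320,120,200,160,4,'pics/s13.png')
```

```text
[514.4903512  119.77545022 326.16222151] [ 0.23  0.13  1.76  0.    1.25 -1.19]
(array([-0.0068, -0.0034,  0.1179]), array([ 0.001,  0.011, -0.006])) [630.38591051  98.23317525 334.25364933]
(array([ 0.0931, -0.004 ,  0.1168]), array([ 0.001,  0.011, -0.006])) [630.38591051  98.23317525 234.25364933]
```

View pics/w13.png

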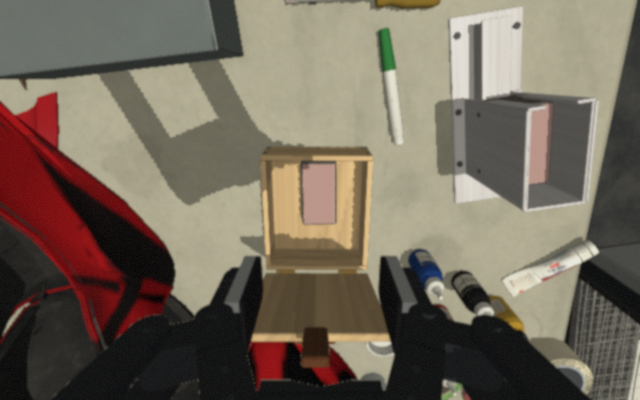

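View pics/s13.png

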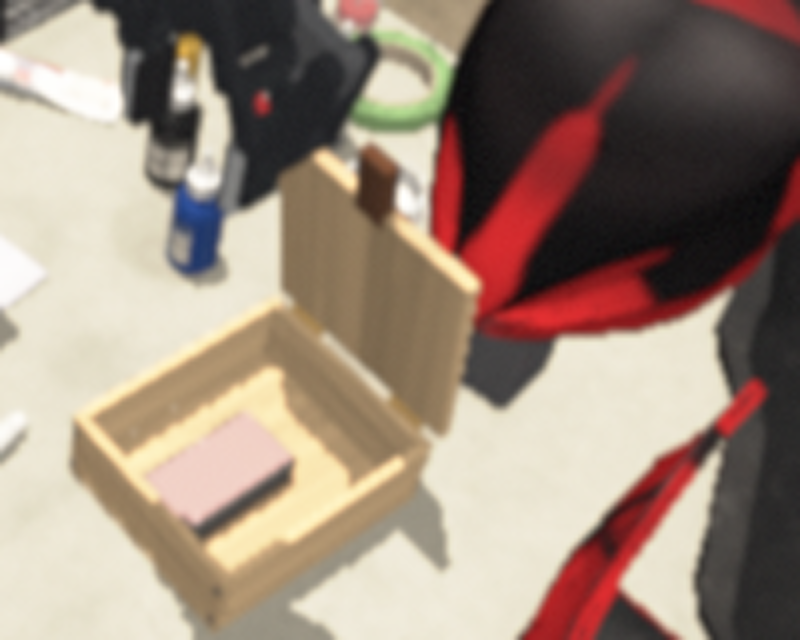

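step_arm([
  [[-0.007,-0.003,0.04],[0,0.011,-0.006],0.62],
  [[-0.007,-0.003,0.08],[0,0.011,-0.006],0.62],
  [[-0.007,-0.0034,0.118],[0,0.011,-0.006],0.62],
  [[0.03,-0.004,0.117],[0,0.011,-0.006],0.62],
  [[0.06,-0.004,0.117],[0,0.011,-0.006],0.62],
  [[0.085,-0.004,0.117],[0,0.011,-0.006],0.62],
  [[0.093,-0.004,0.117],[0,0.011,-0.006],0.62],
  [[0.093,-0.004,0.117],[0,0.011,-0.006],0.62],
  [[0.093,-0.004,0.117],[0,0.011,-0.006],0.0],
  [[0.093,-0.004,0.117],[0,0.011,-0.006],0.0],
  [[0.093,-0.004,0.117],[0,0.011,-0.006],0.0],
  [[0.093,-0.004,0.117],[0,0.011,-0.006],0.0],
], newtons=25)

```text
time_s: 18.0
tcp_pos: [628.8, 98.2, 229.4]
eef_rot: [0.121, 1.573, -0.122]
force: [1.6, 5.4, 4.1]
grip_width: 0.251
```

```bash
cat > arc.py <<'E'
from kin import *
import sys
st=env.get_state(); r0=R.from_rotvec(st['eef_rot'])
print(st['tcp_pos'],st['force'],st['grip_width'])
h=w(BX,[77,0,55.5]); ax=R.from_euler('z',BX[2])
d=ax.inv().apply(st['tcp_pos']-h); print(d)
r=np.hypot(d[0],d[2]); a0=np.arctan2(d[2],-d[0]);print(r,a0)
for th in np.arange(-.1,float(sys.argv[1])-.01,-.1):
  p_=h+ax.apply([-r*np.cos(a0+th),d[1],r*np.sin(a0+th)]); print(th.round(2),rel(p_,r0,st)[0])
E
python3 arc.py -1.4
```

```text
[628.78236384  98.16754198 229.40761795] [1.64496877 5.37564239 4.09690948] 0.25068375422613537
[-39.82301826  -1.61240212 173.90761795]
178.40889093190523 1.3456878818997977
-0.1 [ 0.0049  0.     -0.0171]
-0.2 [ 0.0115  0.     -0.0337]
-0.3 [ 0.0198  0.0001 -0.0495]
-0.4 [ 0.0296  0.0001 -0.0644]
-0.5 [ 0.0408  0.0001 -0.0783]
-0.6 [ 0.0533  0.0001 -0.091 ]
-0.7 [ 6.710e-02  1.000e-04 -1.023e-01]
-0.8 [ 0.0819  0.0002 -0.1123]
-0.9 [ 0.0976  0.0002 -0.1207]
-1.0 [ 0.1141  0.0002 -0.1275]
-1.1 [ 0.1312  0.0002 -0.1326]
-1.2 [ 0.1487  0.0003 -0.1359]
-1.3 [ 0.1665  0.0003 -0.1376]
-1.4 [ 0.1843  0.0003 -0.1374]
```

step_arm([
  [[0.0023,0,-0.0085],[0,0,0],0.0],
  [[0.0049,0,-0.0171],[0,0,0],0.0],
  [[0.008,0,-0.0255],[0,0,0],0.0],
  [[0.0115,0,-0.0337],[0,0,0],0.0],
  [[0.0198,0,-0.0495],[0,0,0],0.0],
  [[0.0296,0,-0.0644],[0,0,0],0.0],
  [[0.0408,0,-0.0783],[0,0,0],0.0],
  [[0.0533,0,-0.091],[0,0,0],0.0],
  [[0.0671,0,-0.1023],[0,0,0],0.0],
  [[0.0819,0,-0.1123],[0,0,0],0.0],
  [[0.0819,0,-0.1123],[0,0,0],0.0],
])

```text
time_s: 19.1
tcp_pos: [514.4, 116.4, 146.4]
eef_rot: [0.122, 1.576, -0.122]
force: [-1.6, 8.4, 1.5]
grip_width: 0.254
```

```bash
python3 arc.py -0.6
python3 - <<'E'
from h import *
crop(camera('scene'),320,120,200,160,4,'pics/s14.png')
E
```

```text
[514.44652103 116.41520611 146.3678956 ] [-1.64808204  8.43753414  1.52148821] 0.25429036496260893
[-155.60522554   -1.23467831   90.8678956 ]
180.19423039015345 0.528545087383293
-0.1 [ 0.0161  0.     -0.0082]
-0.2 [ 0.0329  0.     -0.0147]
-0.3 [ 0.0502  0.     -0.0195]
-0.4 [ 0.068   0.     -0.0225]
-0.5 [ 0.0859  0.0001 -0.0238]
-0.6 [ 1.039e-01  1.000e-04 -2.320e-02]
```

View pics/s14.png

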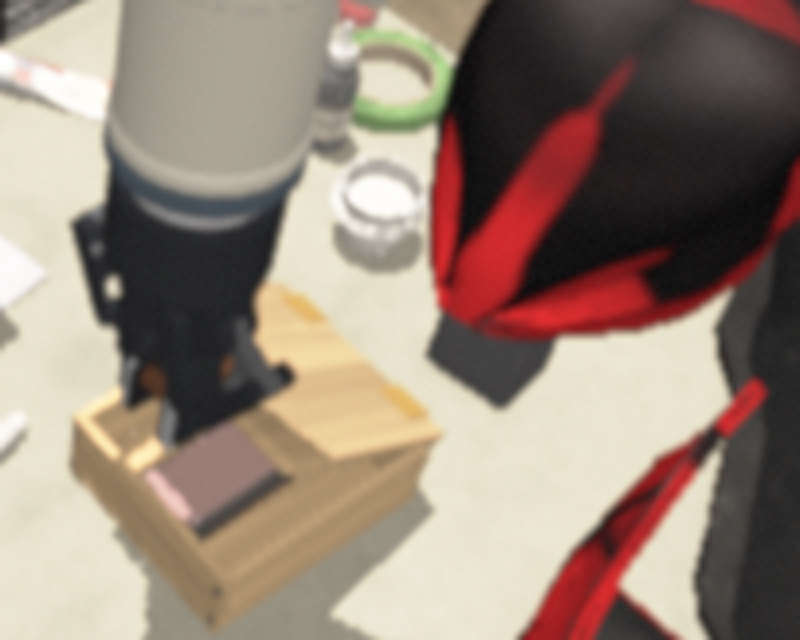

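step_arm([
  [[0.008,0,-0.0045],[0,0,0],0.0],
  [[0.0161,0,-0.0082],[0,0,0],0.0],
  [[0.0245,0,-0.0117],[0,0,0],0.0],
  [[0.0329,0,-0.0147],[0,0,0],0.0],
  [[0.0415,0,-0.0173],[0,0,0],0.0],
  [[0.0502,0,-0.0195],[0,0,0],0.0],
  [[0.059,0,-0.0212],[0,0,0],0.0],
  [[0.068,0,-0.0225],[0,0,0],0.0],
  [[0.077,0,-0.0233],[0,0,0],0.0],
  [[0.082,0,-0.0235],[0,0,0],0.0],
  [[0.085,0,-0.0237],[0,0,0],0.0],
])

```text
time_s: 20.25
tcp_pos: [488.7, 120.5, 61.1]
eef_rot: [0.122, 1.579, -0.122]
force: [-4.3, 9.6, 2.8]
grip_width: 0.251
```

```bash
python3 arc.py -0.1
python3 - <<'E'
from h import *
crop(camera('scene'),320,120,200,160,4,'pics/s15.png')
E
```

```text
[488.69342009 120.53967549  61.11197865] [-4.33431078  9.58157297  2.84621038] 0.2511378337077081
[-181.68632221   -1.13542129    5.61197865]
181.7729737372005 0.030878465856212848
-0.1 [0.0182 0.     0.0006]
```

View pics/s15.png

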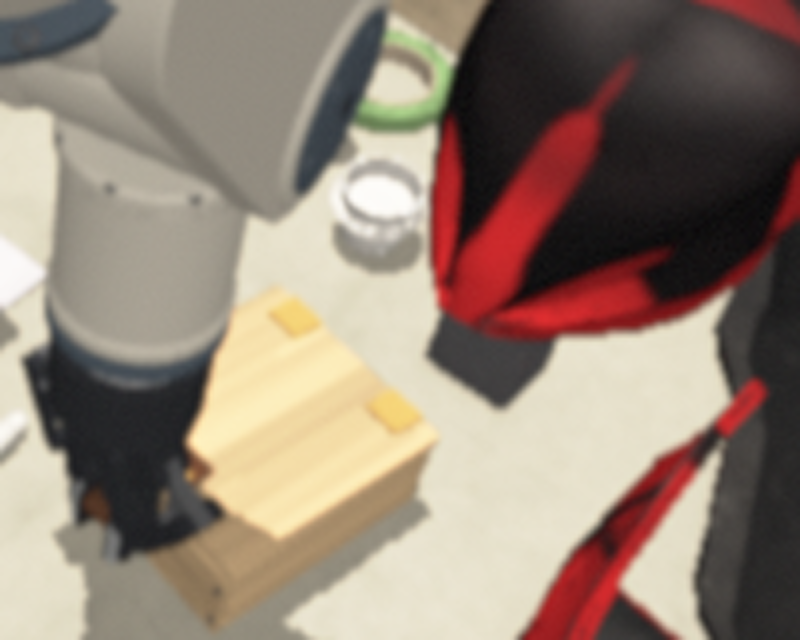

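step_arm([
  [[0.002,0,0],[0,0,0],0.0],
  [[0.004,0,0],[0,0,0],0.0],
  [[0.004,0,0],[0,0,0],0.0],
])

```text
time_s: 20.6
tcp_pos: [488.4, 120.7, 56.5]
eef_rot: [0.122, 1.579, -0.122]
force: [1.3, 5.7, -0.3]
grip_width: 0.255
```

step_arm([
  [[0.002,0,0],[0,0,0],0.0],
  [[0.004,0,0],[0,0,0],0.0],
  [[0.004,0,0],[0,0,0],0.0],
])

```text
time_s: 20.9
tcp_pos: [488.3, 120.7, 52.1]
eef_rot: [0.123, 1.579, -0.122]
force: [1.2, 5.2, -0.1]
grip_width: 0.251
```

step_arm([
  [[0,0,0],[0,0,0],0.6],
  [[0,0,0],[0,0,0],0.6],
  [[0,0,0],[0,0,0],0.6],
  [[-0.03,0,0],[0,0,0],0.6],
  [[-0.07,0,0],[0,0,0],0.6],
  [[-0.12,0,0],[0,0,0],0.3],
  [[-0.15,0,0],[0,0,0],0.0],
  [[-0.15,0,0],[0,0,0],0.0],
  [[-0.15,0,0],[0,0,0],0.0],
])

```text
time_s: 21.8
tcp_pos: [489.8, 120.4, 202.3]
eef_rot: [0.123, 1.578, -0.122]
force: [0.6, -0.8, -0.7]
grip_width: -0.004
```

Run:
```python
from h import *
crop(camera('scene'),320,120,200,160,4,'pics/s16.png')
cv2.imwrite('pics/w16.png',camera('wrist'))
for P_ in ([-94,0,110],[-94,0,84]): print(rel(w(BX,P_),ori(BX[2],0)))
```

```text
(array([0.0906, 0.0016, 0.0117]), array([-0.001, -0.014,  0.001]))
(array([0.1166, 0.0016, 0.012 ]), array([-0.001, -0.014,  0.001]))
```

View pics/s16.png

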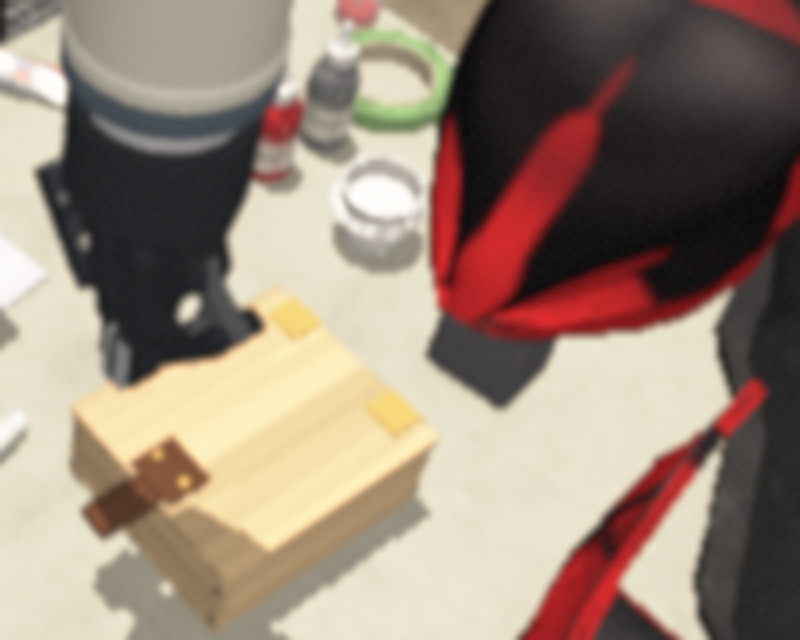

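View pics/w16.png

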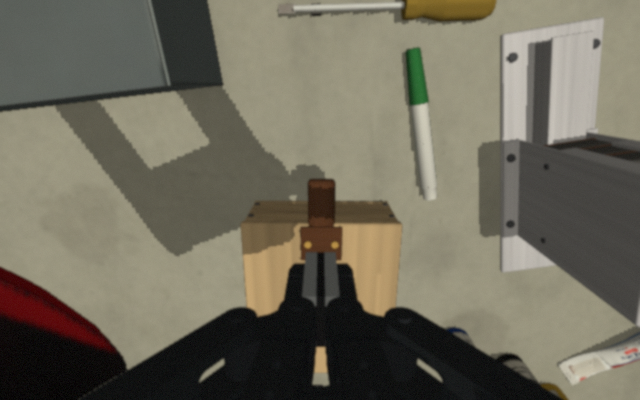

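step_arm([
  [[0.04,0.0016,0.025],[0,-0.014,0],0.0],
  [[0.08,0.0016,0.034],[0,-0.014,0],0.0],
  [[0.1,0.0016,0.034],[0,-0.014,0],0.0],
  [[0.107,0.0016,0.034],[0,-0.014,0],0.0],
  [[0.11,0.0016,0.034],[0,-0.014,0],0.0],
  [[0.112,0.0016,0.034],[0,-0.014,0],0.0],
])

```text
time_s: 22.5
tcp_pos: [521.2, 116.6, 88.4]
eef_rot: [0.121, 1.567, -0.123]
force: [-0.1, 1.0, 0.5]
grip_width: -0.001
```

step_arm([
  [[0.001,0,0],[0,0,0],0.0],
  [[0.002,0,0],[0,0,0],0.0],
  [[0.003,0,0],[0,0,0],0.0],
  [[0.004,0,0],[0,0,0],0.0],
])

```text
time_s: 22.9
tcp_pos: [521.5, 116.7, 84.9]
eef_rot: [0.121, 1.566, -0.123]
force: [0.1, 0.3, -0.2]
grip_width: 0.001
```

step_arm([
  [[0.001,0,0],[0,0,0],0.0],
  [[0.002,0,0],[0,0,0],0.0],
  [[0.003,0,0],[0,0,0],0.0],
])

```text
time_s: 23.2
tcp_pos: [521.7, 116.8, 83.4]
eef_rot: [0.121, 1.566, -0.123]
force: [-9.3, -2.4, 32.2]
grip_width: 0.003
```

step_arm([
  [[-0.02,0,0],[0,0,0],0.0],
  [[-0.07,0,0],[0,0,0],0.0],
  [[-0.12,0,0],[0,0,0],0.0],
  [[-0.17,0,-0.04],[0,0,0],0.0],
  [[-0.22,0.05,-0.09],[0,0,0],0.0],
  [[-0.22,0.05,-0.13],[0,0,0],0.0],
  [[-0.22,0.05,-0.13],[0,0,0],0.0],
  [[-0.22,0.05,-0.13],[0,0,0],0.0],
])

```text
time_s: 24.0
tcp_pos: [398.9, 187.9, 305.0]
eef_rot: [0.121, 1.564, -0.12]
force: [-0.1, -0.3, -1.3]
grip_width: -0.001
```

Run:
```python
from h import *
t=camera('top');s=camera('scene')
crop(t,235,125,180,160,4.4,'pics/tf.png')
crop(s,230,120,210,170,3.8,'pics/sf.png')
```

```text
(no output)
```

View pics/tf.png

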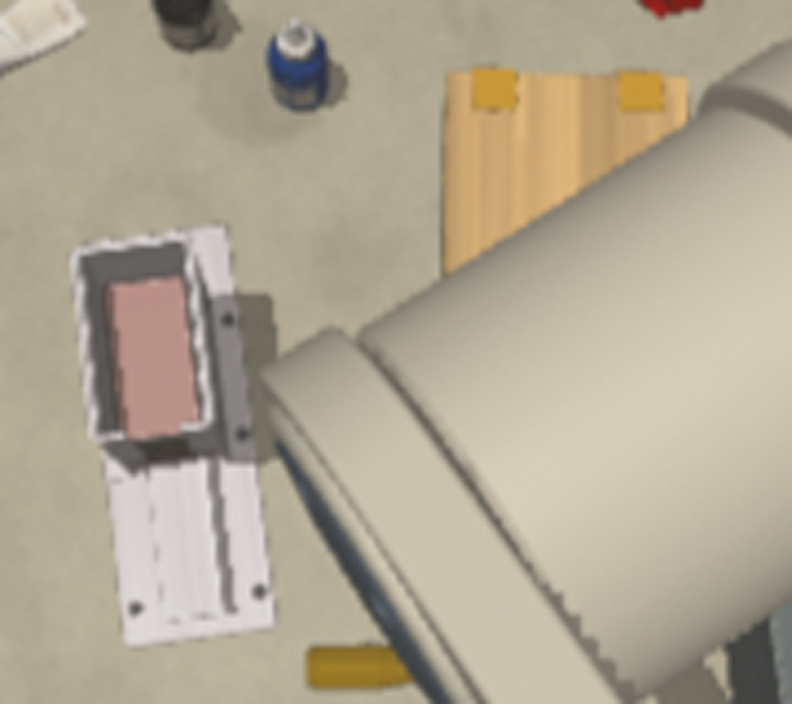

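View pics/sf.png

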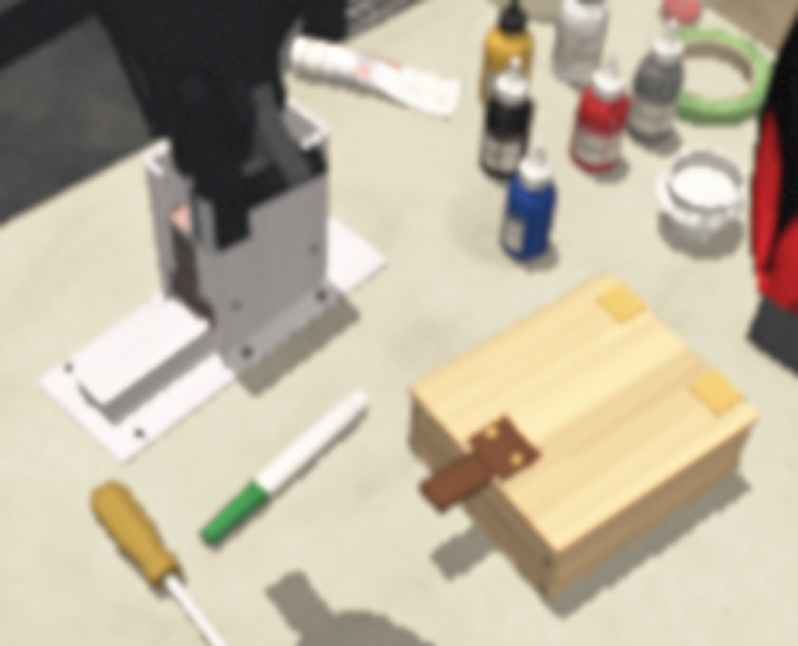

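Run:
```python
from h import *
for z in (103,127):
  for q in [[-42,22,z],[-42,-22,z],[42,-22,z],[42,22,z]]: print(q,((proj('top',w(CH,q))[0]-[235,125])*4.4).round())
```

```text
[-42, 22, 103] [115. 437.]
[-42, -22, 103] [202. 425.]
[42, -22, 103] [183. 264.]
[42, 22, 103] [ 98. 275.]
[-42, 22, 127] [108. 430.]
[-42, -22, 127] [198. 418.]
[42, -22, 127] [179. 252.]
[42, 22, 127] [ 91. 264.]
```

```bash
python3 -c "
from workcell import env
print(env.finish_job())"
```

```text
the job is handed in; nothing more can be done
None
```

I opened the lid and it stood by itself at about 1.3 rad. I then pulled the bottom block onto the rail, regrasped it from above, laid it flat in the box, shut the lid and handed the job in at about 24 s.

**Last checks**
- **Block 1:** pictures taken before shutting the lid show it lying flat in the box, roughly 20 mm from the middle towards the tab side.
- **Stack:** the top block is one place lower and about 3 mm towards the front. The rail in front of the chute is empty. I could not see the two blocks under the top one well enough to measure them.
- **Lid:** I pressed on its front edge with closed fingers until it stopped hard (32 N) at a height that fits the shut position. It now sits about 2 px lower in the picture than at the start, so it may have been very slightly open then.
- **Other objects:** the pen and the blue bottle look unmoved. So does the screwdriver, though the arm hid part of it in the last pictures.

**What went wrong on the way**
- My first approach to the block, leaning 38°, ran into the joint 4 limit. The tool ended about 19 mm to the side and 31 mm too high, but no contact force showed. I backed off and took the block leaning about 27° instead, slightly less than the suggested 30 to 45°.
- When I lowered the tab by grip, the tool sank about 9 mm further with almost no force, so the pads had probably slipped. That is why I pressed the lid down afterwards.

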